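Put the scenery bottles away in the divided drawer

ROBOT

A 6-joint arm with a two-finger parallel gripper is mounted at the origin on the work surface. World frame = base frame: x ahead of the robot, y to its left, z up, the work surface at z = 0. Lengths are in m, angles in rad, forces in N, time in s.
With the tool pointing down it reaches from about 0.25 to 0.8 m from the base axis. Payload 8.5 kg.
Tool frame: the origin (TCP) lies on the front face of the gripper's body, between the roots of the fingers; the fingertips stand 73 mm ahead of it and the grasp point (between the pads) lies 54 mm ahead of it; z points along the fingers, y is the direction in which the jaws open and shut (so a half turn about z gives the same grasp; the last joint's range is limited). The gripper opens to 85 mm and grips with 20 to 120 N. Pads are 22 mm wide; open, the fingers measure 114 mm over their backs; the gripper's body (76 mm by 85 mm) begins 54 mm behind the grasp point. The pads swing forward as they close: fully open they stand 13 mm farther back than shut.
Start: joints at [-1.238, 0.238, -0.013, 1.319, 0, 1.571], TCP at [0.171, -0.496, 0.304] pointing down, gripper open.
Joint ranges: [-2.66, 2.66], [-1.03, 1.9], [-1.14, 1.46], [-1.82, 2.27], [-1.45, 1.34], [-3.14, 3.14]. Speed limits (rad/s): [2.22, 2.22, 2.79, 3.14, 3.14, 3.14].

INTERFACE

Orientations are given as a unit quaternion [x, y, z, w].
In Python, from rig import env gives the robot as it stands.
- The arm moves only by the shell command python3 -m pendant 'ROWS' [FORCE]. ROWS is JSON, a list of rows, each a list of 7 numbers: the shift along the tool's x, y, z in cm, then the turn, a rotation vector about the tool's x, y, z in rad, then the finger opening in cm, from 0 to 8.54. In form: [[tx, ty, tz, wx, wy, wz, grip], ...]. A call has 1 to 5 rows; each row is the pose to reach, as a shift and turn from the pose commanded when the call began, along the tool's axes at that moment; what a row does not reach only later rows make up. A row lasts 1/10 s, in which the tool goes at most 50 mm and 8.59 degrees, less where a joint would pass 70% of its speed; a pose out of reach is approached as far as the arm can. A call with a gripper value outside its range is refused whole. The fingers move at their own pace and stop on an object; FORCE is the grip in N (left out, the last holds). Time passes only in rows, so rows that repeat a pose let the fingers close. It gives the time, the measured TCP pose, the force and the opening at its end, in the units of the state.
- env.get_obs(): the state, without advancing time (a new reading comes with each control period).
- env.get_image(name): name is "scene" or "top"; returns a dict with "color" (400x640x3 uint8, red, green, blue), "mtx" (3x3 intrinsics, pixels), "distortion" ([k1, k2, p1, p2, k3] as OpenCV has them; the pictures are not rectified), "R" (3x3) and "t" (3): a world point X has camera coordinates R X + t. Camera axes: x right, y down, z forward; pixel columns grow to the right and rows downward; lengths in m; the calibration is good to about 2 mm. A picture is of the moment at which its call begins. There is no depth.
- env.hand_in(): hands the job in, once; it reports no verdict.
The state is a dict: "time": time; "joint_positions": joint angles; "qvel": joint speeds; "joint_torque": joint torques, N m; "tcp_pos": TCP position; "tool_rot": TCP orientation; "force": force on the tool from outside, world axes, zero at the start; "torque": the same for the moment, N m; "width": finger opening in m.
Only numpy, scipy, OpenCV 4.12 (cv2) and the standard library are available. Lean on these libraries where they do the work, as an engineer would, in place of code of your own. Each camera call takes 0.05 s, during which the arm holds its last target.

TASK

Clear the control desk after a scenery session: pull the drawer of the plywood unit right out, stand every glue and wash bottle from the desk upright in a free cell of its own, setting it down gently on the tray floor, and then push the drawer fully shut. The bottle that is already in the drawer stays in it, upright in a cell; leave the cup, the railcar, the canopy, the bench and the red button alone.

Things in the scene. Friction and masses are not known exactly. Their poses are not given: they have to be found in the camera images.
- tray (a point): centre of the inner floor of the drawer's tray, 21 mm above the desk; moves with the drawer. +x points into the cabinet (away from the robot), y along the front, z up. 2 x 3 open-topped cells, each 72 x 72 mm, centres at x = -38, +38 mm and y = -76, 0, +76 mm from this point; walls and dividers 4 mm thick, 40 mm high above the floor
- handle (a point): centre of the drawer's steel bar handle: a level round bar 10 mm thick, 110 mm long along the drawer front (the tray's y), 120 mm above the desk, its axis 35 mm out from the front (30 mm free behind the bar). The drawer front is a board 14 mm thick, 262 mm wide, its top edge 151 mm above the desk, its inner face at x = -78 mm from the tray point
- drawer (a joint): how far the drawer is pulled out, m: 0 shut, 0.160 fully open (stop); pulled towards the robot, along the tray's -x; stays where it is left, about 1.5 N friction, no spring
- cabinet: plywood drawer unit fixed on the desk, 190 mm deep, 262 mm wide, 153 mm high, open at the front; origin at the centre of its underside, +x to its back. Turned by up to 5 degrees. With the drawer fully open the tray's back edge stands 4 mm clear in front of it, so both rows of cells are free from above
- glue1_mid (a point): squat white scenic-glue bottle standing upright: body 54 mm dia up to 60 mm, then a straight round black cap 30 mm dia from 60 to 102 mm; whole height 102 mm; about 140 g, bottom-heavy. The point is its centre, half-way up; z is its axis. Starts on the desk (absent in some starts)
- glue2_mid (a point): squat white scenic-glue bottle standing upright: body 54 mm dia up to 60 mm, then a straight round black cap 30 mm dia from 60 to 102 mm; whole height 102 mm; about 140 g, bottom-heavy. The point is its centre, half-way up; z is its axis. Starts on the desk (absent in some starts)
- glue3_mid (a point): squat white scenic-glue bottle standing upright: body 54 mm dia up to 60 mm, then a straight round black cap 30 mm dia from 60 to 102 mm; whole height 102 mm; about 140 g, bottom-heavy. The point is its centre, half-way up; z is its axis. Starts on the desk (absent in some starts)
- wash1_mid (a point): slim amber wash bottle standing upright: body 46 mm dia up to 70 mm, then a straight round black cap 28 mm dia from 70 to 112 mm; whole height 112 mm; about 130 g, bottom-heavy. The point is its centre, half-way up; z is its axis. Starts on the desk (absent in some starts)
- wash2_mid (a point): slim amber wash bottle standing upright: body 46 mm dia up to 70 mm, then a straight round black cap 28 mm dia from 70 to 112 mm; whole height 112 mm; about 130 g, bottom-heavy. The point is its centre, half-way up; z is its axis. Starts on the desk (absent in some starts)
- kept1_mid (a point): squat white scenic-glue bottle standing upright: body 54 mm dia up to 60 mm, then a straight round black cap 30 mm dia from 60 to 102 mm; whole height 102 mm; about 140 g, bottom-heavy. The point is its centre, half-way up. If present, it already stands in one cell of the drawer at the start
- kept2_mid (a point): slim amber wash bottle standing upright: body 46 mm dia up to 70 mm, then a straight round black cap 28 mm dia from 70 to 112 mm; whole height 112 mm; about 130 g, bottom-heavy. The point is its centre, half-way up. If present, it already stands in one cell of the drawer at the start
- kept3_mid (a point): squat white scenic-glue bottle standing upright: body 54 mm dia up to 60 mm, then a straight round black cap 30 mm dia from 60 to 102 mm; whole height 102 mm; about 140 g, bottom-heavy. The point is its centre, half-way up. If present, it already stands in one cell of the drawer at the start
- cup: white ceramic palette cup without handle, 72 mm dia, 55 mm high, standing among the bottles; bystander, origin under its centre
- railcar: silver die-cast railcar, 200 x 50 x 65 mm; bystander, origin under its centre, long axis x
- canopy: green metal station canopy on posts, 90 x 190 x 100 mm; bystander, origin under its centre, long axis y
- bench: small oak platform bench, 40 x 90 x 52 mm; bystander, origin under its centre, long axis y
- stop (a joint): red push button in a brown bakelite housing, fixed at the left of the desk near x 0.40, y 0.56; pressed travel in m (0 up, 0.006 down); not to be pressed

How it is judged:
By the outcome, as a careful person would: the job done as asked, in the order asked, and still so for the second after the job is handed in, with the robot touching nothing.
Of glue1, glue2, glue3, wash1, wash2 only 4 to 5 are there at a start; the rules pass over those that are not, and their reading is None.
Of kept1, kept2, kept3 only 1 to 1 are there at a start; the rules pass over those that are not, and their reading is None.
At some moment in a run one of glue1, glue2, glue3, wash1, wash2 may be knocked a few centimetres aside while the robot is not near it.
It also fails if it takes over 200 s, if anything falls off the work surface, if the arm or the gripper's body presses on something with over 40 N, if the wrist force passes 120 N, or if a joint passes its speed limit or range.

## Working session

There is one attempt and no reset: what is moved stays moved. The work goes in short steps, Python scripts to look and compute and a shell command to move; the robot and the scene stay as the last step left them, time stands still between calls to the robot, and variables do not carry over. Pictures are saved under pics/ and viewed, and the job is handed in when it is done.

```bash
ls; mkdir -p pics
cat > h.py <<'E'
import numpy as np, cv2
from rig import env
from scipy.spatial.transform import Rotation as Ro
def snap(name,fn):
    im=env.get_image(name); cv2.imwrite('pics/'+fn,im['color'][:,:,::-1]); return im
def ray(im,u,v):
    p=cv2.undistortPoints(np.array([[[u,v]]],float),np.array(im['mtx']),np.array(im['distortion']))[0,0]
    R=np.array(im['R']);t=np.array(im['t']);return -R.T@t, R.T@np.array([p[0],p[1],1])
def at(im,u,v,z):
    c,d=ray(im,u,v);return c+d*(z-c[2])/d[2]
def proj(im,X):
    r,_=cv2.Rodrigues(np.array(im['R']));return cv2.projectPoints(np.array(X,float).reshape(-1,1,3),r,np.array(im['t'],float),np.array(im['mtx']),np.array(im['distortion']))[0][:,0]
E
python3 - <<'E'
from h import *
for n in('scene','top'):
    im=snap(n,n+'0.png'); print(n,-np.array(im['R']).T@im['t'],np.array(im['R'])[2])
o=env.get_obs();print(o)
E
```

```text
pics
scene [1.15777568 0.00902104 1.20378608] [-0.4627506   0.0314148  -0.88593171]
top [0.44927544 0.053521   1.44663536] [ 0.09779164  0.00663782 -0.99518477]
{'time': 0.1, 'joint_positions': array([-1.23802368e+00,  2.38744707e-01, -1.41870668e-02,  1.31918695e+00,
       -8.48301270e-06,  1.57080209e+00]), 'qvel': array([ 9.99908950e-04, -7.35231072e-04,  2.29316452e-03,  1.65806812e-03,
       -4.60509292e-04, -6.84919090e-05]), 'joint_torque': array([-2.71003273e-04, -5.39720178e+01,  3.46998346e+01,  1.34828658e-02,
        9.91255888e-06, -1.17219706e-06]), 'tcp_pos': array([ 0.17140555, -0.49593425,  0.30332263]), 'tool_rot': array([ 9.86189962e-01,  1.65616792e-01, -1.13692393e-04, -6.51364999e-04]), 'force': array([-0.20627264, -0.22549761, -0.67541448]), 'torque': array([-0.02527704,  0.02338197,  0.03451985]), 'width': 0.08531777847091998}
```

View pics/scene0.png

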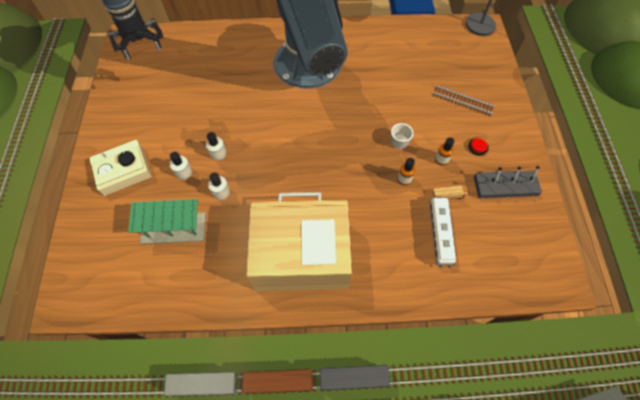

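View pics/top0.png

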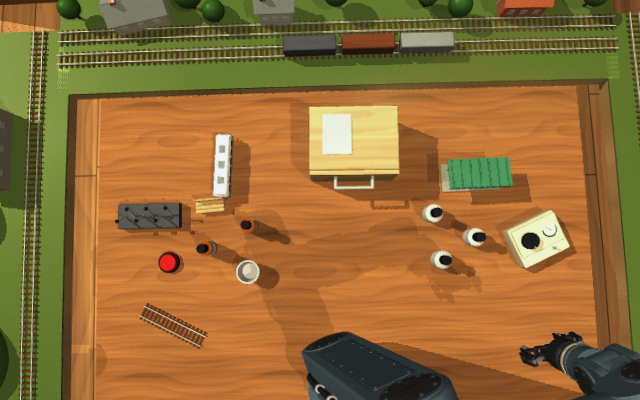

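The scene shows five bottles: three white glue bottles at the top view's right (432,213), (475,237), (441,260), and two amber ones at the left (247,225), (206,248). The cabinet is at (354,140) with its handle at (354,185). I'll enlarge these areas.

Run:
```python
import cv2
a=cv2.imread('pics/top0.png')
def c(x0,y0,w,h,s,fn,src=a): cv2.imwrite('pics/'+fn,cv2.resize(src[y0:y0+h,x0:x0+w],None,fx=s,fy=s,interpolation=cv2.INTER_CUBIC))
c(400,190,100,90,6,'c1.png');c(180,190,100,100,6,'c2.png');c(295,95,120,100,6,'c3.png')
```

```text
(no output)
```

View pics/c1.png

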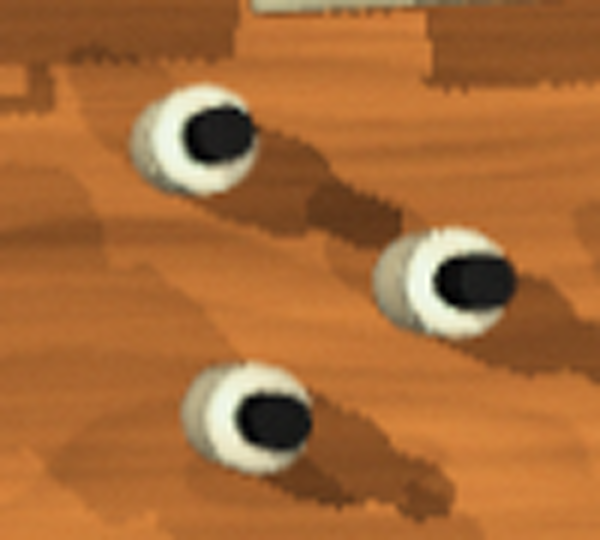

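View pics/c2.png

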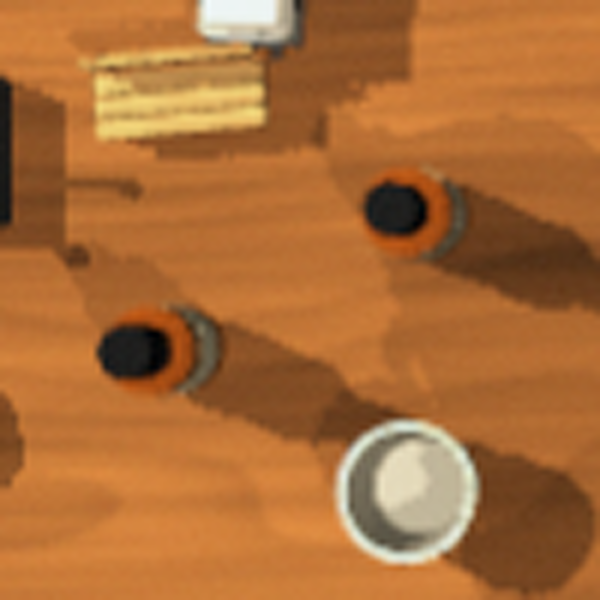

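View pics/c3.png

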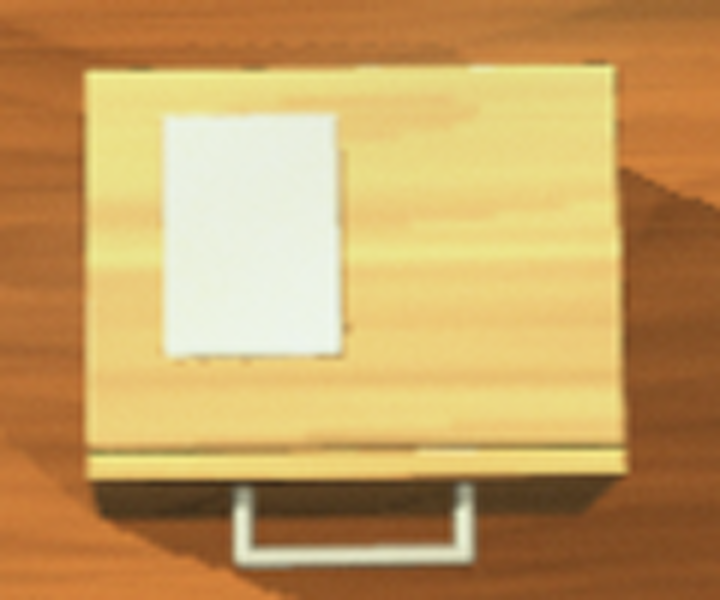

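Run:
```python
from h import *
im=env.get_image('top')
P=lambda x0,y0,u,v,z:np.round(at(im,x0+(u+.5)/6-.5,y0+(v+.5)/6-.5,z)[:2],4)
print('A',P(400,190,204,138,.06),P(400,190,226,132,.102))
print('B',P(400,190,463,283,.06),P(400,190,486,280,.102))
print('C',P(400,190,258,417,.06),P(400,190,281,421,.102))
print('D',P(180,190,407,213,.07),P(180,190,394,209,.112))
print('E',P(180,190,150,350,.07),P(180,190,126,353,.112))
print('cup',P(180,190,407,491,.055))
print('handle ends',P(295,95,238,557,.12),P(295,95,470,553,.12))
print('front top edge outer',P(295,95,88,479,.151),P(295,95,628,473,.151))
print('cab top back',P(295,95,86,70,.153),P(295,95,614,66,.153))
print('cab top front',P(295,95,88,447,.153),P(295,95,626,447,.153))
```

```text
A [ 0.5305 -0.2817] [ 0.5307 -0.2827]
B [ 0.4519 -0.4113] [ 0.453  -0.4088]
C [ 0.3868 -0.302 ] [ 0.3864 -0.3026]
D [0.508  0.2946] [0.5084 0.2937]
E [0.4416 0.4274] [0.4407 0.428 ]
cup [0.3659 0.2991]
handle ends [0.6107 0.025 ] [ 0.6094 -0.0903]
front top edge outer [0.6474 0.0975] [ 0.6426 -0.1654]
cab top back [0.8514 0.0932] [ 0.8455 -0.1676]
cab top front [0.6628 0.097 ] [ 0.6551 -0.1647]
```

```bash
cat >> h.py <<'E'
def plan(x,y,z,ang):
    """shift cm + rotvec in tool axes from measured pose to target TCP, tool down, tool x at world angle ang"""
    o=env.get_obs();R=Ro.from_quat(o['tool_rot']);p=np.array(o['tcp_pos'])
    T=Ro.from_euler('z',ang)*Ro.from_quat([1,0,0,0])
    d=R.inv().apply(np.array([x,y,z])-p)*100
    w=(R.inv()*T).as_rotvec()
    a=R.apply([1,0,0]);
    print('t%.1f'%o['time'],'pos',np.round(p,4),'xang %.3f'%np.arctan2(a[1],a[0]),'F',np.round(o['force'],1),'w%.4f'%o['width'],'q6 %.2f'%o['joint_positions'][5])
    print('  rows:',np.round(d,2),np.round(w,3))
E
python3 -c "
from h import *
plan(.6098,-.0335,.28,1.55)"
```

```text
t0.1 pos [ 0.1714 -0.496   0.3034] xang 0.333 F [-0.1  0.3 -0.6] w0.0856 q6 1.57
  rows: [ 56.54 -29.39   2.38] [-1.000e-03 -1.000e-03 -1.217e+00]
```

```bash
python3 -m pendant '[[56.5,-29.4,2,0,0,-1.217,2.6],[56.5,-29.4,2,0,0,-1.217,2.6],[56.5,-29.4,2,0,0,-1.217,2.6],[56.5,-29.4,2,0,0,-1.217,2.6],[56.5,-29.4,2,0,0,-1.217,2.6]]' 40; python3 -c "
from h import *
plan(.6098,-.0335,.28,1.55)"
```

```text
time: 0.65
tcp_pos: [0.3442, -0.3131, 0.2959]
tool_rot: [0.856, 0.518, 0.0, -0.0]
force: [0.8, -0.4, -0.5]
width: 0.0258
t0.7 pos [ 0.3442 -0.3131  0.2959] xang 1.089 F [ 0.8 -0.4 -0.5] w0.0258 q6 1.31
  rows: [37.09 10.57  1.6 ] [-0.    -0.    -0.461]
```

```bash
python3 -m pendant '[[37,10.6,1.6,0,0,-0.461,2.6],[37,10.6,1.6,0,0,-0.461,2.6],[37,10.6,1.6,0,0,-0.461,2.6],[37,10.6,1.6,0,0,-0.461,2.6],[37,10.6,1.6,0,0,-0.461,2.6]]' 40; python3 -c "
from h import *
plan(.6098,-.0335,.28,1.55)"
```

```text
time: 1.15
tcp_pos: [0.5177, -0.133, 0.2855]
tool_rot: [0.716, 0.698, -0.0, -0.0]
force: [0.0, -1.1, 0.1]
width: 0.026
t1.1 pos [ 0.5177 -0.133   0.2855] xang 1.545 F [ 0.  -1.1  0.1] w0.0260 q6 1.35
  rows: [10.19  8.94  0.55] [-0.     0.    -0.005]
```

```bash
python3 -m pendant '[[10.2,8.9,0.5,0,0,-0.005,2.6],[10.2,8.9,0.5,0,0,-0.005,2.6],[10.2,8.9,0.5,0,0,-0.005,2.6],[10.2,8.9,0.5,0,0,-0.005,2.6],[10.2,8.9,0.5,0,0,-0.005,2.6]]' 40; python3 -c "
from h import *
plan(.6098,-.0335,.174,1.55); im=snap('top','t1.png')
cv2.imwrite('pics/c4.png',cv2.resize(im['color'][90:200,295:415,::-1],None,fx=5,fy=5))"
```

```text
time: 1.65
tcp_pos: [0.6085, -0.0345, 0.2798]
tool_rot: [0.714, 0.7, -0.001, -0.001]
force: [0.1, 0.5, -0.1]
width: 0.0261
t1.6 pos [ 0.6085 -0.0345  0.2798] xang 1.551 F [ 0.1  0.5 -0.1] w0.0261 q6 1.53
  rows: [ 0.11  0.15 10.58] [-0.002  0.     0.001]
```

View pics/c4.png

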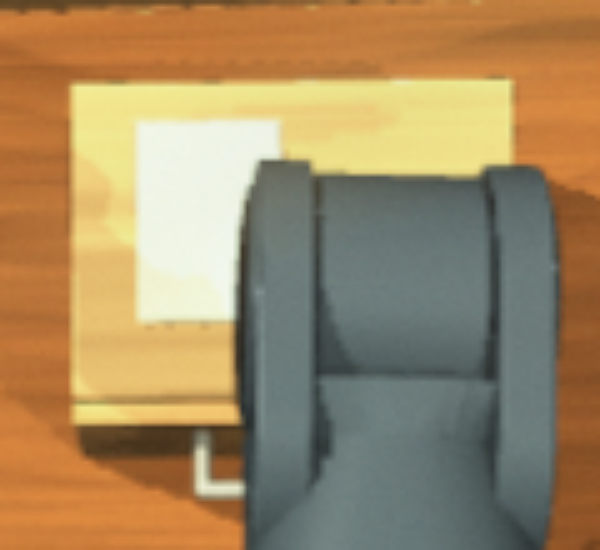

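The arm covers the handle in this crop, with only its left corner showing. I'll descend in two stages and watch the force.

```bash
python3 -m pendant '[[0.1,0.15,3,0,0,0,2.6],[0.1,0.15,5,0,0,0,2.6],[0.1,0.15,6,0,0,0,2.6],[0.1,0.15,6.5,0,0,0,2.6]]'; python3 -m pendant '[[0,0,1,0,0,0,2.6],[0,0,2,0,0,0,2.6],[0,0,3,0,0,0,2.6],[0,0,4,0,0,0,2.6],[0,0,4,0,0,0,2.6]]'; python3 -c "
from h import *
plan(.6098,-.0335,.174,1.55)
im=snap('scene','s1.png')
cv2.imwrite('pics/c5.png',cv2.resize(im['color'][120:220,230:370,::-1],None,fx=5,fy=5))"
```

```text
time: 2.1
tcp_pos: [0.6091, -0.0353, 0.2153]
tool_rot: [0.715, 0.699, -0.0, -0.0]
force: [0.2, -0.0, -0.6]
width: 0.0256
time: 2.6
tcp_pos: [0.6112, -0.0344, 0.18]
tool_rot: [0.715, 0.699, 0.002, 0.003]
force: [-10.5, -1.1, 32.8]
width: 0.0261
t2.6 pos [ 0.6112 -0.0344  0.18  ] xang 1.549 F [-10.5  -1.1  32.8] w0.0261 q6 1.54
  rows: [ 0.09 -0.15  0.59] [ 0.007  0.    -0.001]
```

View pics/c5.png

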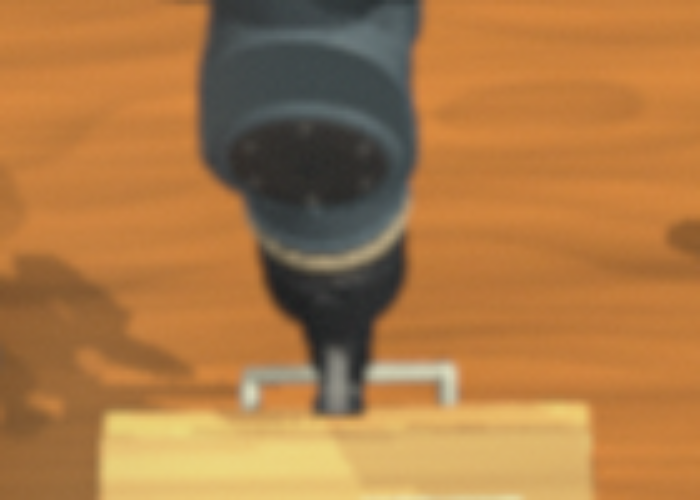

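The 33 N upward force with −10 N in x suggests the rear finger's bulk is touching the top edge of the front board. I'll raise, narrow the opening, shift towards the robot and try again.

```bash
python3 -m pendant '[[0,0,-1,0,0,0,2.6],[0,0,-2,0,0,0,2.0],[0,-0.4,-2,0,0,0,2.0],[0,-0.4,-2,0,0,0,2.0]]'; python3 -c "
from h import *
plan(.606,-.0335,.174,1.55)
im=snap('scene','s2.png')
cv2.imwrite('pics/c6.png',cv2.resize(im['color'][120:220,230:370,::-1],None,fx=5,fy=5))"
```

```text
time: 3.05
tcp_pos: [0.6054, -0.0342, 0.1953]
tool_rot: [0.715, 0.699, -0.0, -0.0]
force: [1.2, -0.3, 0.7]
width: 0.0203
t3.0 pos [ 0.6054 -0.0342  0.1953] xang 1.549 F [ 1.2 -0.3  0.7] w0.0203 q6 1.54
  rows: [0.07 0.06 2.13] [-0.001 -0.    -0.001]
```

View pics/c6.png

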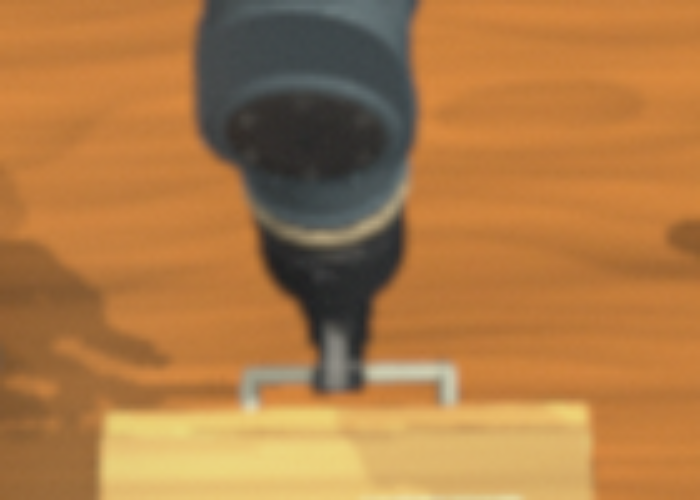

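```bash
python3 -m pendant '[[0,0,0.4,0,0,0,2.0],[0,0,0.8,0,0,0,2.0],[0,0,1.2,0,0,0,2.0],[0,0,1.2,0,0,0,2.0]]'
```

```text
time: 3.5
tcp_pos: [0.6056, -0.0342, 0.1826]
tool_rot: [0.715, 0.699, -0.0, -0.001]
force: [0.9, 0.4, -0.9]
width: 0.0203
```

```bash
python3 -m pendant '[[0,0,0.3,0,0,0,2.0],[0,0,0.6,0,0,0,2.0],[0,0,0.6,0,0,0,2.0]]'; python3 -m pendant '[[0,0,0,0,0,0,0.7],[0,0,0,0,0,0,0.7],[0,0,0,0,0,0,0.7],[0,0,0,0,0,0,0.7]]' 40;python3 -c "
from h import *
im=snap('scene','s3.png')
cv2.imwrite('pics/c7.png',cv2.resize(im['color'][120:220,230:370,::-1],None,fx=5,fy=5))"
```

```text
time: 3.8
tcp_pos: [0.606, -0.0342, 0.1778]
tool_rot: [0.715, 0.699, 0.0, 0.0]
force: [0.3, -0.2, 2.2]
width: 0.0199
time: 4.2
tcp_pos: [0.6062, -0.0343, 0.178]
tool_rot: [0.715, 0.699, 0.0, 0.0]
force: [1.9, -0.3, 5.1]
width: 0.0084
```

View pics/c7.png

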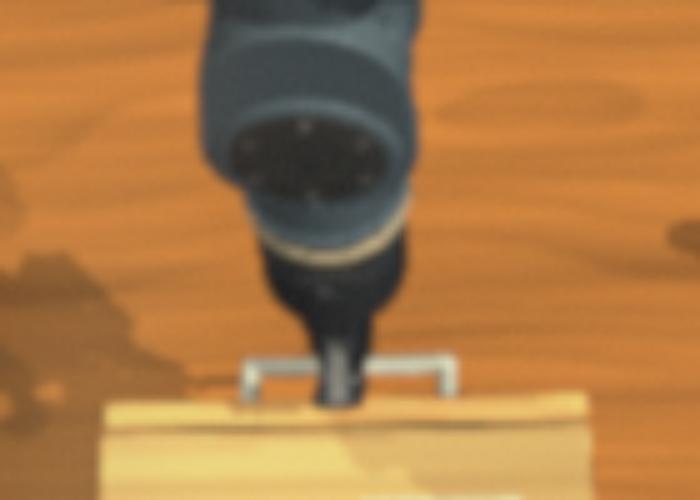

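```bash
python3 -m pendant '[[0,-1,-0.1,0,0,0,0.7],[0,-3,-0.1,0,0,0,0.7],[0,-5,-0.1,0,0,0,0.7],[0,-7,-0.1,0,0,0,0.7],[0,-9,-0.1,0,0,0,0.7]]'; python3 -m pendant '[[0,-1.5,0,0,0,0,0.7],[0,-3,0,0,0,0,0.7],[0,-4,0,0,0,0,0.7],[0,-5,0,0,0,0,0.7],[0,-5,0,0,0,0,0.7]]'
```

```text
time: 4.75
tcp_pos: [0.5146, -0.0326, 0.178]
tool_rot: [0.715, 0.699, -0.001, -0.0]
force: [2.4, -2.7, -1.5]
width: 0.0084
time: 5.25
tcp_pos: [0.4636, -0.0317, 0.178]
tool_rot: [0.715, 0.699, -0.002, -0.001]
force: [-1.7, -5.9, -4.3]
width: 0.0084
```

```bash
python3 -m pendant '[[0,-0.5,0,0,0,0,0.7],[0,-1,0,0,0,0,0.7],[0,-1.3,0,0,0,0,0.7],[0,-1.5,0,0,0,0,0.7],[0,-1.5,0,0,0,0,0.7]]';python3 -m pendant '[[0,-0.2,0,0,0,0,0.7],[0,-0.3,0,0,0,0,0.7],[0,-0.3,0,0,0,0,0.7]]'
```

```text
time: 5.75
tcp_pos: [0.4513, -0.0315, 0.1781]
tool_rot: [0.715, 0.699, -0.0, 0.001]
force: [6.5, -6.0, -10.6]
width: 0.0084
time: 6.05
tcp_pos: [0.4509, -0.0315, 0.1782]
tool_rot: [0.715, 0.699, 0.001, 0.002]
force: [18.5, -6.9, -22.4]
width: 0.0083
```

The drawer is at its stop: force is rising with no motion. I'll back off, release and lift.

```bash
python3 -m pendant '[[0,0.3,0,0,0,0,0.9],[0,0.4,0,0,0,0,1.6],[0,0.4,0,0,0,0,2.0],[0,0.4,0,0,0,0,2.0]]';python3 -m pendant '[[0,0,-2,0,0,0,2.0],[0,0,-5,0,0,0,2.0],[0,0,-9,0,0,0,2.0],[0,0,-12,0,0,0,2.0],[0,0,-12,0,0,0,2.0]]';python3 -c "
from h import *
plan(.42,-.2,.3,-.3)"
```

```text
time: 6.45
tcp_pos: [0.4516, -0.0306, 0.1787]
tool_rot: [0.715, 0.699, 0.0, -0.0]
force: [-0.3, -0.5, 0.1]
width: 0.0202
time: 6.95
tcp_pos: [0.4533, -0.0308, 0.3026]
tool_rot: [0.715, 0.699, 0.002, 0.002]
force: [-0.2, 0.8, -0.5]
width: 0.0199
t7.0 pos [ 0.4533 -0.0308  0.3026] xang 1.549 F [-0.2  0.8 -0.5] w0.0199 q6 1.52
  rows: [-16.99  -2.96   0.23] [ 0.004 -0.006  1.849]
```

```bash
python3 -m pendant '[[-25,7,0,0,0,1.57,5.5],[-25,7,0,0,0,1.57,5.5],[-25,7,0,0,0,1.57,5.5],[-25,7,0,0,0,1.57,5.5],[-25,7,0,0,0,1.57,5.5]]';python3 -m pendant '[[0,0,0,0,0,0.82,5.5],[0,0,0,0,0,0.82,5.5],[0,0,0,0,0,0.82,5.5],[0,0,0,0,0,0.82,5.5],[0,0,0,0,0,0.82,5.5]]'; python3 -c "
from h import *
plan(.5307,-.282,.25,-.02)
snap('top','t2.png');snap('scene','s4.png')"
```

```text
time: 7.45
tcp_pos: [0.514, -0.2748, 0.2979]
tool_rot: [0.922, 0.386, -0.0, -0.0]
force: [0.7, -0.2, 0.2]
width: 0.0549
time: 7.95
tcp_pos: [0.5138, -0.2728, 0.2977]
tool_rot: [1.0, 0.021, -0.0, -0.001]
force: [-0.0, 0.1, -1.1]
width: 0.0551
t8.0 pos [ 0.5138 -0.2728  0.2977] xang 0.043 F [-0.   0.1 -1.1] w0.0551 q6 2.61
  rows: [1.66 1.   4.76] [-0.001  0.001  0.063]
```

View pics/t2.png

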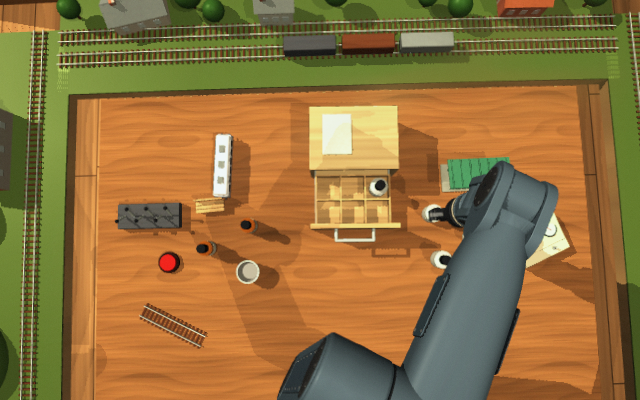

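View pics/s4.png

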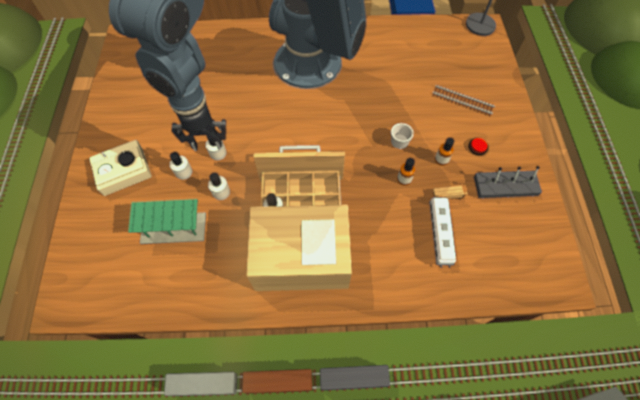

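```bash
python3 -m pendant '[[1.7,1,0,0,0,-0.7,5.5],[1.7,1,0,0,0,-0.7,5.5],[1.7,1,0,0,0,-0.7,5.5],[1.7,1,0,0,0,-0.7,5.5],[1.7,1,0,0,0,-0.7,5.5]]';python3 -m pendant '[[0,0,0,0,0,-0.74,5.5],[0,0,0,0,0,-0.74,5.5],[0,0,0,0,0,-0.74,5.5],[0,0,0,0,0,-0.74,5.5],[0,0,0,0,0,-0.74,5.5]]';python3 -m pendant '[[0,0,0,0,0,-0.74,5.5],[0,0,0,0,0,-0.74,5.5],[0,0,0,0,0,-0.74,5.5],[0,0,0,0,0,-0.74,5.5],[0,0,0,0,0,-0.74,5.5]]';python3 -m pendant '[[0,0,0,0,0,-0.74,5.5],[0,0,0,0,0,-0.74,5.5],[0,0,0,0,0,-0.74,5.5],[0,0,0,0,0,-0.74,5.5],[0,0,0,0,0,-0.74,5.5]]';  python3 -c "
from h import *
plan(.5307,-.282,.25,3.12)
im=cv2.imread('pics/t2.png')
cv2.imwrite('pics/c8.png',cv2.resize(im[160:250,300:410],None,fx=7,fy=6.66,interpolation=cv2.INTER_CUBIC))
cv2.imwrite('pics/c8.png',cv2.resize(im[160:250,300:410],None,fx=6,fy=6,interpolation=cv2.INTER_CUBIC))
im=cv2.imread('pics/s4.png')
cv2.imwrite('pics/c9.png',cv2.resize(im[130:225,160:250],None,fx=6,fy=6,interpolation=cv2.INTER_CUBIC))
"
```

```text
time: 8.55
tcp_pos: [0.5314, -0.282, 0.298]
tool_rot: [0.929, 0.371, -0.0, -0.0]
force: [0.3, -0.4, 0.1]
width: 0.055
time: 9.05
tcp_pos: [0.5314, -0.2819, 0.2981]
tool_rot: [0.732, 0.682, 0.0, -0.0]
force: [0.1, -1.1, -0.0]
width: 0.0553
time: 9.55
tcp_pos: [0.5314, -0.2819, 0.2981]
tool_rot: [0.436, 0.9, 0.0, -0.0]
force: [-0.5, 0.4, 0.3]
width: 0.0552
time: 10.05
tcp_pos: [0.5314, -0.282, 0.2981]
tool_rot: [0.081, 0.997, 0.0, -0.0]
force: [0.9, 0.2, -0.3]
width: 0.0554
t10.1 pos [ 0.5314 -0.282   0.2981] xang 2.980 F [ 0.9  0.2 -0.3] w0.0554 q6 -0.33
  rows: [ 0.06 -0.02  4.81] [ 0.001 -0.001 -0.14 ]
```

View pics/c8.png

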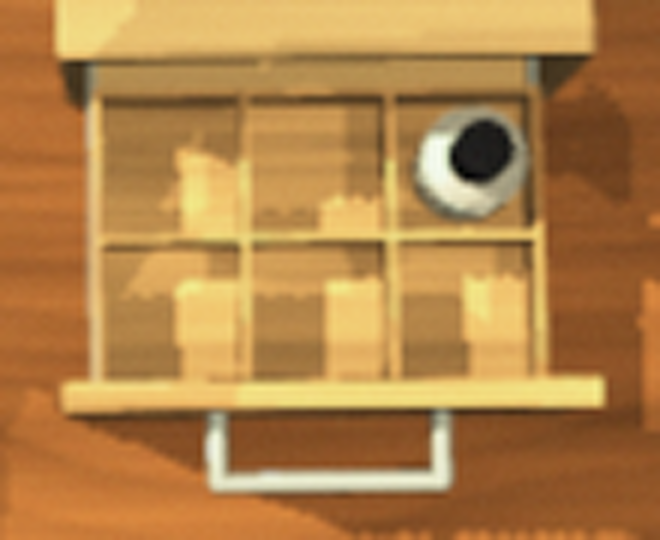

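The drawer is open. The kept glue bottle stands in the back-right cell (378,187), and the divider crossings in the crop are at (245,239) and (390,237).

Run:
```python
from h import *
im=env.get_image('top')
P=lambda u,v,z:np.round(at(im,300+(u+.5)/6-.5,160+(v+.5)/6-.5,z)[:2],4)
print('cross',P(245,239,.061),P(390,237,.061), 'mid',(P(245,239,.061)+P(390,237,.061))/2)
print('wall ends of divider',P(97,241,.061),P(543,234,.061))
print('handle',P(215,482,.12),P(447,480,.12))
print('front top outer',P(62,411,.151),P(604,404,.151))
print('kept cap',P(485,149,.123))
c=np.array([.5768,-.0328]);
for y in(-.02,-.025):
  for dx,dy in((0,.038),(0,-.038),(-.127,0),(-.127,.055),(-.127,-.055)):
    pass
```

```text
cross [0.5798 0.0057] [ 0.5787 -0.0693] mid [ 0.57925 -0.0318 ]
wall ends of divider [0.581  0.0823] [ 0.5779 -0.1485]
handle [0.4548 0.0263] [ 0.4525 -0.0876]
front top outer [0.4908 0.0995] [ 0.4866 -0.1612]
kept cap [ 0.6153 -0.1126]
```

```bash
python3 -m pendant '[[0,0,3,0,0,-0.14,5.5],[0.05,0,6,0,0,-0.14,5.5],[0.05,0,8,0,0,-0.14,5.5],[0.05,0,9,0,0,-0.14,5.5],[0.05,0,9,0,0,-0.14,5.5]]'; python3 -c "
from h import *
plan(.5307,-.282,.142,3.12)
im=snap('scene','s5.png')['color'][:,:,::-1]
cv2.imwrite('pics/c10.png',cv2.resize(im[100:215,150:260],None,fx=5,fy=5,interpolation=cv2.INTER_CUBIC))
"
```

```text
time: 10.6
tcp_pos: [0.5305, -0.2817, 0.2073]
tool_rot: [0.016, 1.0, 0.001, -0.001]
force: [0.6, 0.5, 0.7]
width: 0.0547
t10.6 pos [ 0.5305 -0.2817  0.2073] xang 3.109 F [0.6 0.5 0.7] w0.0547 q6 -0.46
  rows: [-0.04 -0.04  6.53] [ 0.001 -0.002 -0.011]
```

View pics/c10.png

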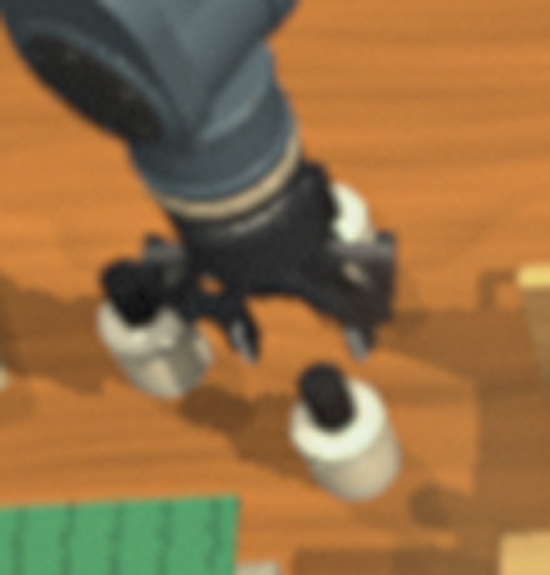

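The jaws are centred over bottle A, whose cap is at crop (325,395). Descending.

```bash
python3 -m pendant '[[0,0,2,0,0,-0.01,5.5],[0,0,4,0,0,-0.01,5.5],[0,0,5.5,0,0,-0.01,5.5],[0,0,6.5,0,0,-0.01,5.5],[0,0,6.5,0,0,-0.01,5.5]]';python3 -m pendant '[[0,0,0,0,0,0,2.5],[0,0,0,0,0,0,2.5],[0,0,0,0,0,0,2.5],[0,0,0,0,0,0,2.5],[0,0,0,0,0,0,2.5]]' 40; python3 -c "
from h import *
plan(.5307,-.282,.3,3.12)"
```

```text
time: 11.15
tcp_pos: [0.531, -0.2821, 0.1434]
tool_rot: [0.011, 1.0, 0.0, -0.0]
force: [-0.1, -0.6, 0.4]
width: 0.0548
time: 11.65
tcp_pos: [0.5316, -0.2826, 0.1449]
tool_rot: [0.011, 1.0, -0.001, 0.001]
force: [-0.2, -0.2, 6.5]
width: 0.0292
t11.7 pos [ 0.5316 -0.2826  0.1449] xang 3.119 F [-0.2 -0.2  6.5] w0.0292 q6 -0.47
  rows: [  0.06   0.04 -15.51] [-0.001  0.002 -0.001]
```

```bash
python3 -m pendant '[[0,0,-1,0,0,0,2.5],[0,0,-5,0,0,0,2.5],[0,0,-10,0,0,0,2.5],[0,0,-15,0,0,0,2.5],[0,0,-19,0,0,0,2.5]]'; python3 -c "
from h import *
plan(.617,-.0327,.34,3.12)"
```

```text
time: 12.15
tcp_pos: [0.5308, -0.2819, 0.3373]
tool_rot: [0.011, 1.0, -0.0, 0.001]
force: [0.1, -0.7, -1.8]
width: 0.0289
t12.2 pos [ 0.5308 -0.2819  0.3373] xang 3.119 F [ 0.1 -0.7 -1.8] w0.0289 q6 -0.47
  rows: [-8.06 25.11 -0.27] [-0.001  0.002 -0.001]
```

```bash
python3 -m pendant '[[-1,4,0,0,0,0,2.5],[-2.5,8,0,0,0,0,2.5],[-4,12,0,0,0,0,2.5],[-5.5,16,0,0,0,0,2.5],[-7,20,0,0,0,0,2.5]]';python3 -m pendant '[[-0.6,3,0,0,0,0,2.5],[-1.06,4.5,0,0,0,0,2.5],[-1.06,5.1,0,0,0,0,2.5],[-1.06,5.1,0,0,0,0,2.5]]'; python3 -c "
from h import *
plan(.617,-.0327,.166,3.12)
im=snap('scene','s6.png')['color'][:,:,::-1]
cv2.imwrite('pics/c11.png',cv2.resize(im[80:260,210:370],None,fx=4,fy=3.3,interpolation=cv2.INTER_CUBIC))
im=snap('top','t3.png')['color'][:,:,::-1]
cv2.imwrite('pics/c12.png',cv2.resize(im[120:260,290:420],None,fx=4,fy=4,interpolation=cv2.INTER_CUBIC))
"
```

```text
time: 12.65
tcp_pos: [0.6056, -0.0821, 0.3343]
tool_rot: [0.011, 1.0, 0.0, 0.0]
force: [0.9, 0.0, -2.0]
width: 0.0291
time: 13.05
tcp_pos: [0.6171, -0.0329, 0.3338]
tool_rot: [0.011, 1.0, -0.0, -0.0]
force: [0.7, 0.7, -0.6]
width: 0.029
t13.1 pos [ 0.6171 -0.0329  0.3338] xang 3.119 F [ 0.7  0.7 -0.6] w0.0290 q6 -0.03
  rows: [ 0.    0.03 16.78] [-0.    -0.    -0.001]
```

View pics/c11.png

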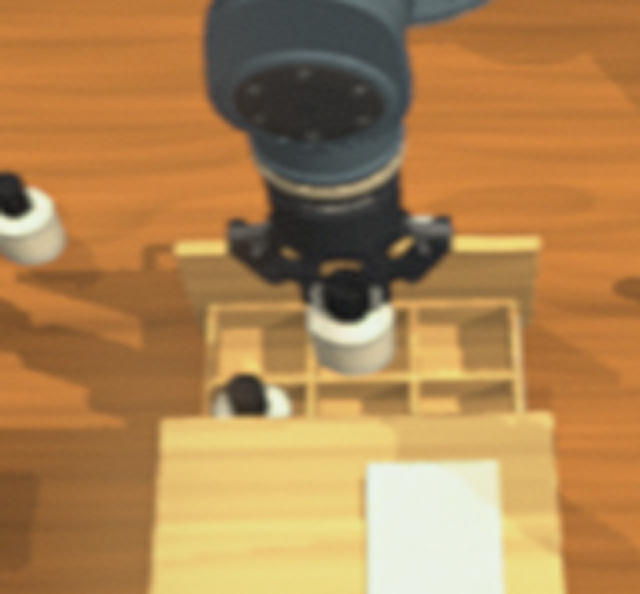

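View pics/c12.png

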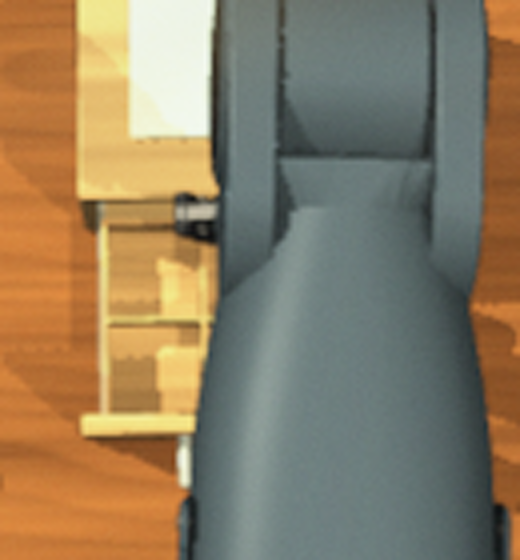

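The bottle hangs upright above the back-middle cell. Lowering it.

```bash
python3 -m pendant '[[0,0,3,0,0,0,2.5],[0,0,6,0,0,0,2.5],[0,0,9,0,0,0,2.5],[0,0,12,0,0,0,2.5],[0,0,14,0,0,0,2.5]]';python3 -m pendant '[[0,0,1,0,0,0,2.5],[0,0,1.6,0,0,0,2.5],[0,0,2,0,0,0,2.5],[0,0,2.3,0,0,0,2.5],[0,0,2.3,0,0,0,2.5]]'
```

```text
time: 13.65
tcp_pos: [0.6162, -0.0347, 0.1918]
tool_rot: [0.012, 1.0, -0.0, -0.001]
force: [-0.3, 0.1, -1.5]
width: 0.0292
time: 14.15
tcp_pos: [0.6175, -0.0331, 0.1711]
tool_rot: [0.011, 1.0, 0.0, 0.0]
force: [0.2, -1.4, -2.6]
width: 0.0293
```

```bash
python3 -m pendant '[[0,0,0.2,0,0,0,2.5],[0,0,0.4,0,0,0,2.5],[0,0,0.4,0,0,0,2.5]]';python3 -m pendant '[[0,0,0.1,0,0,0,2.5],[0,0,0.1,0,0,0,2.5]]'
```

```text
time: 14.45
tcp_pos: [0.6173, -0.0329, 0.1666]
tool_rot: [0.011, 1.0, 0.0, -0.0]
force: [0.2, 0.1, -0.6]
width: 0.0287
time: 14.65
tcp_pos: [0.6174, -0.033, 0.1659]
tool_rot: [0.011, 1.0, 0.0, 0.0]
force: [-0.9, -0.3, 1.0]
width: 0.0288
```

```bash
python3 -m pendant '[[0,0,0.1,0,0,0,2.5],[0,0,0.1,0,0,0,2.5]]';python3 -m pendant '[[0,0,0,0,0,0,3.2],[0,0,0,0,0,0,4],[0,0,0,0,0,0,4.6],[0,0,0,0,0,0,4.6]]';python3 -m pendant '[[0,0,-2,0,0,0,4.6],[0,0,-5,0,0,0,4.6],[0,0,-9,0,0,0,4.6],[0,0,-13,0,0,0,4.6],[0,0,-15,0,0,0,4.6]]';python3 -c "
from h import *
plan(.452,-.410,.32,3.12)"
```

```text
time: 14.85
tcp_pos: [0.6179, -0.0331, 0.1658]
tool_rot: [0.011, 1.0, -0.0, 0.001]
force: [-0.5, -0.5, 6.6]
width: 0.029
time: 15.25
tcp_pos: [0.6173, -0.033, 0.1645]
tool_rot: [0.011, 1.0, 0.0, -0.0]
force: [-0.2, -0.8, 1.0]
width: 0.0463
time: 15.75
tcp_pos: [0.6179, -0.0331, 0.3183]
tool_rot: [0.011, 1.0, -0.0, 0.002]
force: [0.5, 0.1, 0.3]
width: 0.046
t15.8 pos [ 0.6179 -0.0331  0.3183] xang 3.119 F [0.5 0.1 0.3] w0.0460 q6 -0.03
  rows: [ 15.73 -38.06  -0.23] [-0.     0.004 -0.001]
```

Seated at 0.166 with about 6 N. Next is bottle B (0.452, −0.410). I'll move partway and take another look at the scene.

```bash
python3 -m pendant '[[2,-5,0,0,0,0,5.5],[4,-10,0,0,0,0,5.5],[6,-15,0,0,0,0,5.5],[8,-20,0,0,0,0,5.5],[10,-24,0,0,0,0,5.5]]'; python3 -c "
from h import *
plan(.452,-.410,.25,3.12)
im=snap('scene','s7.png')
snap('top','t4.png')
"
```

```text
time: 16.25
tcp_pos: [0.5155, -0.2633, 0.3146]
tool_rot: [0.011, 1.0, -0.0, 0.0]
force: [1.0, -0.3, 0.1]
width: 0.0554
t16.2 pos [ 0.5155 -0.2633  0.3146] xang 3.119 F [ 1.  -0.3  0.1] w0.0554 q6 -0.45
  rows: [  6.02 -14.81   6.46] [-0.     0.    -0.001]
```

View pics/s7.png

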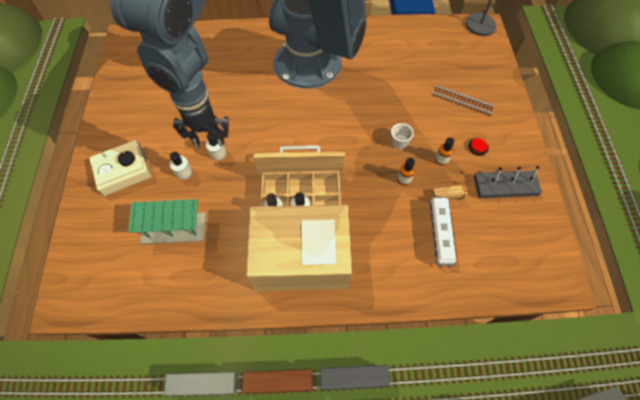

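View pics/t4.png

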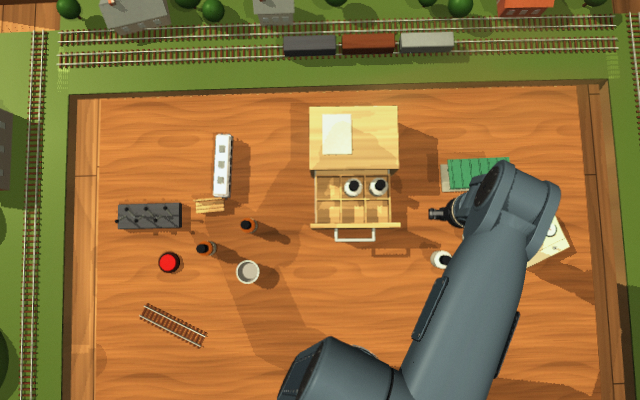

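A is upright in the back-middle cell, top (352,187), and the other bottles are unmoved. On to B.

```bash
python3 -m pendant '[[2,-5,0,0,0,0,5.5],[4,-10,1,0,0,0,5.5],[6,-14.8,4,0,0,0,5.5],[6,-14.8,6.5,0,0,0,5.5],[6,-14.8,8,0,0,0,5.5]]'; python3 -c "
from h import *
plan(.452,-.410,.147,3.12)
im=snap('scene','s8.png')['color'][:,:,::-1]
cv2.imwrite('pics/c13.png',cv2.resize(im[100:215,130:240],None,fx=5,fy=5,interpolation=cv2.INTER_CUBIC))
"
```

```text
time: 16.85
tcp_pos: [0.4513, -0.4098, 0.2316]
tool_rot: [0.013, 1.0, 0.001, -0.001]
force: [-0.0, 0.4, -1.2]
width: 0.0551
t16.9 pos [ 0.4513 -0.4098  0.2316] xang 3.116 F [-0.   0.4 -1.2] w0.0551 q6 -0.71
  rows: [-0.1  -0.04  8.46] [ 0.002 -0.003 -0.004]
```

View pics/c13.png

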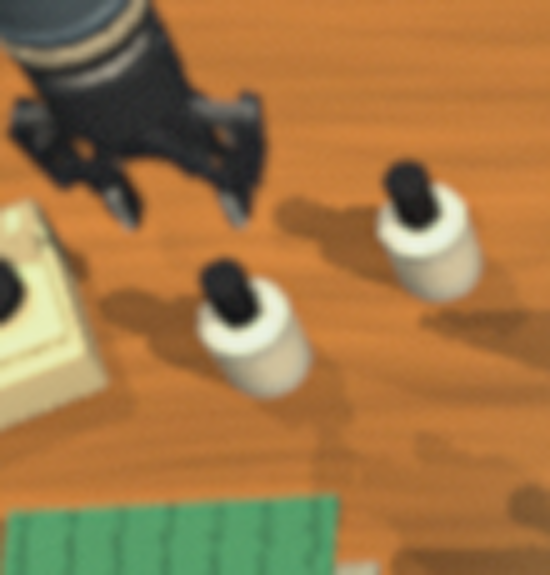

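```bash
python3 -m pendant '[[-0.1,0,2,0,0,0,5.5],[-0.1,0,4,0,0,0,5.5],[-0.1,0,6.5,0,0,0,5.5],[-0.1,0,8.2,0,0,0,5.5],[-0.1,0,8.4,0,0,0,5.5]]';python3 -m pendant '[[0,0,0,0,0,0,2.5],[0,0,0,0,0,0,2.5],[0,0,0,0,0,0,2.5],[0,0,0,0,0,0,2.5],[0,0,0,0,0,0,2.5]]' 40; python3 -m pendant '[[0,0,-1,0,0,0,2.5],[0,0,-5,0,0,0,2.5],[0,0,-10,0,0,0,2.5],[0,0,-15,0,0,0,2.5],[0,0,-19,0,0,0,2.5]]'; python3 -c "
from h import *
plan(.5397,-.1074,.34,3.12)"
```

```text
time: 17.4
tcp_pos: [0.4538, -0.4071, 0.1491]
tool_rot: [0.011, 1.0, 0.001, -0.001]
force: [-0.1, 0.0, 0.1]
width: 0.0552
time: 17.9
tcp_pos: [0.4546, -0.4088, 0.152]
tool_rot: [0.011, 1.0, -0.001, 0.001]
force: [-0.4, -1.0, 7.0]
width: 0.0287
time: 18.4
tcp_pos: [0.4537, -0.408, 0.3443]
tool_rot: [0.011, 1.0, -0.001, 0.001]
force: [1.4, 0.4, -2.3]
width: 0.0286
t18.4 pos [ 0.4537 -0.408   0.3443] xang 3.119 F [ 1.4  0.4 -2.3] w0.0286 q6 -0.71
  rows: [-7.91 30.25  0.41] [-0.001  0.001 -0.001]
```

```bash
python3 -m pendant '[[-1,4,0,0,0,0,2.5],[-2,8,0,0,0,0,2.5],[-3,12,0,0,0,0,2.5],[-4,16,0,0,0,0,2.5],[-5,20,0,0,0,0,2.5]]';python3 -m pendant '[[-1,4,0,0,0,0,2.5],[-2,8,0.4,0,0,0,2.5],[-2.9,10.2,0.4,0,0,0,2.5],[-2.9,10.2,0.4,0,0,0,2.5]]'; python3 -c "
from h import *
plan(.5397,-.1074,.173,3.12)
im=snap('scene','s9.png')['color'][:,:,::-1]
cv2.imwrite('pics/c14.png',cv2.resize(im[80:260,210:370],None,fx=4,fy=3.3,interpolation=cv2.INTER_CUBIC))
"
```

```text
time: 18.9
tcp_pos: [0.5083, -0.2078, 0.3412]
tool_rot: [0.012, 1.0, 0.0, -0.0]
force: [0.9, -0.2, -1.3]
width: 0.0291
time: 19.3
tcp_pos: [0.5403, -0.1054, 0.337]
tool_rot: [0.01, 1.0, 0.0, -0.0]
force: [-0.3, -0.5, -0.8]
width: 0.0284
t19.3 pos [ 0.5403 -0.1054  0.337 ] xang 3.122 F [-0.3 -0.5 -0.8] w0.0284 q6 -0.17
  rows: [ 0.05 -0.22 16.4 ] [ 0.001 -0.     0.002]
```

View pics/c14.png

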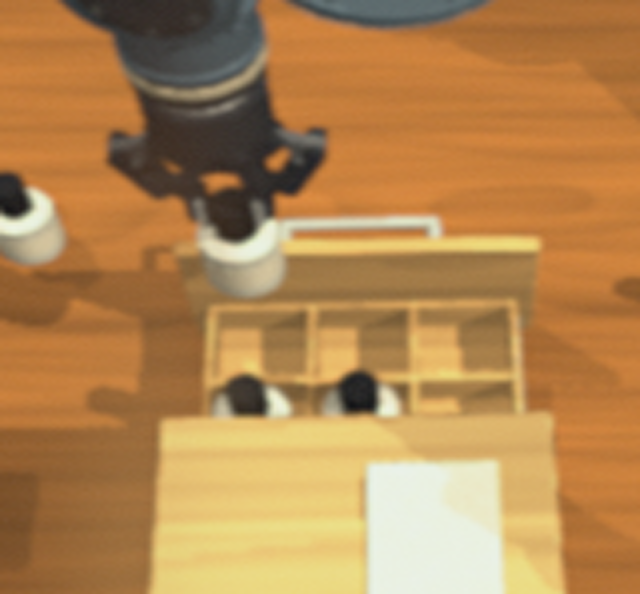

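```bash
python3 -m pendant '[[0,-0.2,3,0,0,0,2.5],[0,-0.2,6,0,0,0,2.5],[0,-0.2,9,0,0,0,2.5],[0,-0.2,12,0,0,0,2.5],[0,-0.2,14,0,0,0,2.5]]';python3 -m pendant '[[0,0,0.6,0,0,0,2.5],[0,0,1.1,0,0,0,2.5],[0,0,1.4,0,0,0,2.5],[0,0,1.7,0,0,0,2.5],[0,0,1.7,0,0,0,2.5]]';python3 -m pendant '[[0,0,0.1,0,0,0,2.5],[0,0,0.2,0,0,0,2.5],[0,0,0.2,0,0,0,2.5]]'
```

```text
time: 19.85
tcp_pos: [0.5386, -0.1112, 0.195]
tool_rot: [0.012, 1.0, 0.0, -0.001]
force: [0.2, 0.4, -0.8]
width: 0.0286
time: 20.35
tcp_pos: [0.54, -0.1102, 0.1801]
tool_rot: [0.011, 1.0, -0.0, 0.0]
force: [-0.1, 0.2, -1.8]
width: 0.0287
time: 20.65
tcp_pos: [0.5399, -0.1101, 0.1777]
tool_rot: [0.011, 1.0, 0.0, 0.0]
force: [1.2, -0.5, -1.0]
width: 0.0287
```

```bash
python3 -m pendant '[[0,0.2,0.2,0,0,0,2.5],[0,0.2,0.4,0,0,0,2.5],[0,0.2,0.4,0,0,0,2.5]]';python3 -m pendant '[[0,0,0.1,0,0,0,2.5],[0,0,0.1,0,0,0,2.5]]'
```

```text
time: 20.95
tcp_pos: [0.5397, -0.108, 0.1733]
tool_rot: [0.011, 1.0, 0.0, -0.0]
force: [0.5, 0.3, -1.0]
width: 0.0286
time: 21.15
tcp_pos: [0.54, -0.1082, 0.173]
tool_rot: [0.011, 1.0, 0.0, 0.0]
force: [-0.3, -0.2, 1.7]
width: 0.0285
```

```bash
python3 -m pendant '[[0,0,0.1,0,0,0,2.5],[0,0,0.1,0,0,0,2.5]]';python3 -m pendant '[[0,0,0,0,0,0,3.2],[0,0,0,0,0,0,4],[0,0,0,0,0,0,4.6],[0,0,0,0,0,0,4.6]]';python3 -m pendant '[[0,0,-2,0,0,0,4.6],[0,0,-5,0,0,0,4.6],[0,0,-9,0,0,0,4.6],[0,0,-13,0,0,0,4.6],[0,0,-15,0,0,0,4.6]]';python3 -c "
from h import *
plan(.3866,-.302,.31,3.12)"
```

```text
time: 21.35
tcp_pos: [0.5406, -0.1084, 0.1728]
tool_rot: [0.011, 1.0, -0.0, 0.001]
force: [-0.9, 0.2, 8.4]
width: 0.0287
time: 21.75
tcp_pos: [0.5398, -0.1081, 0.1715]
tool_rot: [0.011, 1.0, 0.0, -0.0]
force: [0.2, 0.2, -0.0]
width: 0.0461
time: 22.25
tcp_pos: [0.5405, -0.1083, 0.3251]
tool_rot: [0.011, 1.0, -0.0, 0.002]
force: [1.4, 0.2, -0.2]
width: 0.0461
t22.2 pos [ 0.5405 -0.1083  0.3251] xang 3.119 F [ 1.4  0.2 -0.2] w0.0461 q6 -0.17
  rows: [ 14.95 -19.72   1.46] [-0.001  0.004 -0.001]
```

Now bottle C, at (0.3866, −0.302).

```bash
python3 -m pendant '[[3,-4,0,0,0,0,5.5],[6,-8,0,0,0,0,5.5],[9,-12,0,0,0,0,5.5],[12,-16,2,0,0,0,5.5],[15,-19.7,5,0,0,0,5.5]]';python3 -m pendant '[[0,0,2,0,0,0,5.5],[0,0,4,0,0,0,5.5],[0,0,4,0,0,0,5.5]]'; python3 -c "
from h import *
plan(.3866,-.302,.147,3.12)
im=snap('scene','s10.png')['color'][:,:,::-1]
cv2.imwrite('pics/c15.png',cv2.resize(im[80:220,160:350],None,fx=4,fy=4,interpolation=cv2.INTER_CUBIC))
snap('top','t5.png')
"
```

```text
time: 22.75
tcp_pos: [0.3901, -0.297, 0.2776]
tool_rot: [0.012, 1.0, -0.001, 0.001]
force: [0.4, -0.4, -0.5]
width: 0.055
time: 23.05
tcp_pos: [0.3896, -0.2947, 0.2348]
tool_rot: [0.012, 1.0, 0.001, -0.002]
force: [-0.0, 0.5, 1.3]
width: 0.055
t23.1 pos [ 0.3896 -0.2947  0.2348] xang 3.118 F [-0.   0.5  1.3] w0.0550 q6 -0.62
  rows: [ 0.25 -0.75  8.78] [ 0.003 -0.003 -0.002]
```

View pics/c15.png

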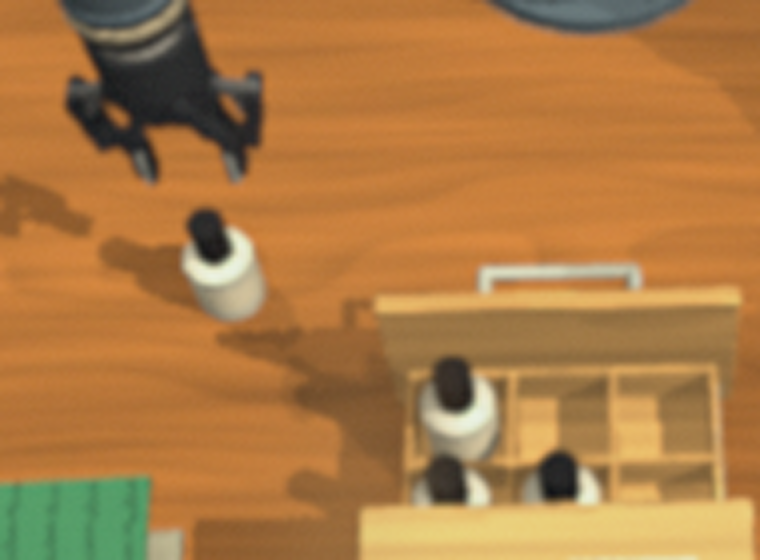

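View pics/t5.png

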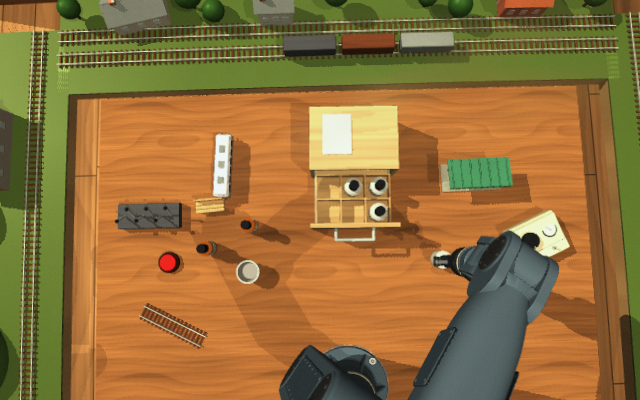

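B stands in the front-right cell and C is in place at top (441,260). Descending on C.

```bash
python3 -m pendant '[[0.2,-0.6,1,0,0,0,5.5],[0.2,-0.7,2.5,0,0,0,5.5],[0.2,-0.7,2.5,0,0,0,5.5]]'; python3 -c "
from h import *
plan(.3866,-.302,.147,3.12)"
```

```text
time: 23.45
tcp_pos: [0.3886, -0.3019, 0.2109]
tool_rot: [0.011, 1.0, 0.0, -0.001]
force: [0.4, -0.7, -0.1]
width: 0.0552
t23.4 pos [ 0.3886 -0.3019  0.2109] xang 3.119 F [ 0.4 -0.7 -0.1] w0.0552 q6 -0.64
  rows: [ 0.19 -0.02  6.39] [ 0.001 -0.001 -0.001]
```

```bash
python3 -m pendant '[[0.2,0,2,0,0,0,5.5],[0.2,0,4,0,0,0,5.5],[0.2,0,5.5,0,0,0,5.5],[0.2,0,6.4,0,0,0,5.5],[0.2,0,6.4,0,0,0,5.5]]';python3 -m pendant '[[0,0,0,0,0,0,2.5],[0,0,0,0,0,0,2.5],[0,0,0,0,0,0,2.5],[0,0,0,0,0,0,2.5],[0,0,0,0,0,0,2.5]]' 40; python3 -m pendant '[[0,0,-1,0,0,0,2.5],[0,0,-5,0,0,0,2.5],[0,0,-10,0,0,0,2.5],[0,0,-15,0,0,0,2.5],[0,0,-19,0,0,0,2.5]]'; python3 -c "
from h import *
plan(.541,-.0314,.34,3.12)"
```

```text
time: 23.95
tcp_pos: [0.3867, -0.3018, 0.1475]
tool_rot: [0.011, 1.0, 0.0, -0.0]
force: [-0.2, -1.9, -0.5]
width: 0.0552
time: 24.45
tcp_pos: [0.3874, -0.3025, 0.1489]
tool_rot: [0.011, 1.0, -0.001, 0.001]
force: [-0.3, -0.7, 6.2]
width: 0.0289
time: 24.95
tcp_pos: [0.3865, -0.3017, 0.3415]
tool_rot: [0.011, 1.0, -0.0, 0.001]
force: [1.5, -1.0, -2.2]
width: 0.0289
t24.9 pos [ 0.3865 -0.3017  0.3415] xang 3.119 F [ 1.5 -1.  -2.2] w0.0289 q6 -0.64
  rows: [-14.83  27.38   0.14] [-0.001  0.002 -0.001]
```

```bash
python3 -m pendant '[[-2,4,0,0,0,0,2.5],[-4,8,0,0,0,0,2.5],[-6,12,0,0,0,0,2.5],[-8,16,0,0,0,0,2.5],[-10,20,0,0,0,0,2.5]]';python3 -m pendant '[[-2.5,4,0,0,0,0,2.5],[-4,6.5,0,0,0,0,2.5],[-4.8,7.4,0,0,0,0,2.5],[-4.8,7.4,0,0,0,0,2.5]]'; python3 -c "
from h import *
plan(.541,-.0314,.170,3.12)
im=snap('scene','s11.png')['color'][:,:,::-1]
cv2.imwrite('pics/c16.png',cv2.resize(im[80:260,210:370],None,fx=4,fy=3.3,interpolation=cv2.INTER_CUBIC))
"
```

```text
time: 25.45
tcp_pos: [0.4915, -0.1026, 0.3387]
tool_rot: [0.012, 1.0, 0.0, 0.0]
force: [0.4, -0.1, -1.2]
width: 0.0292
time: 25.85
tcp_pos: [0.5415, -0.0305, 0.3379]
tool_rot: [0.01, 1.0, 0.0, -0.0]
force: [-0.9, 0.2, -0.3]
width: 0.0287
t25.9 pos [ 0.5415 -0.0305  0.3379] xang 3.121 F [-0.9  0.2 -0.3] w0.0287 q6 -0.04
  rows: [ 0.04 -0.1  16.79] [ 0.    -0.001  0.001]
```

View pics/c16.png

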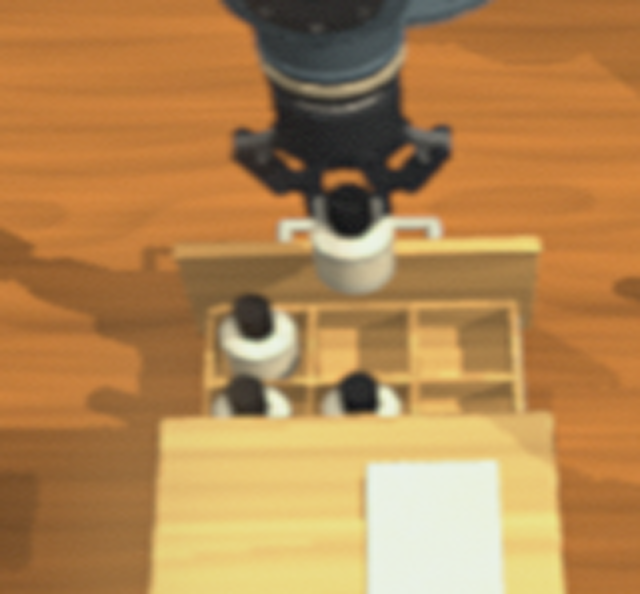

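```bash
python3 -m pendant '[[0,0,3,0,0,0,2.5],[0,0,6,0,0,0,2.5],[0,0,9,0,0,0,2.5],[0,0,12,0,0,0,2.5],[0,0,14,0,0,0,2.5]]';python3 -m pendant '[[0,0,0.6,0,0,0,2.5],[0,0,1.2,0,0,0,2.5],[0,0,1.8,0,0,0,2.5],[0,0,2.1,0,0,0,2.5],[0,0,2.1,0,0,0,2.5]]';python3 -m pendant '[[0,0,0.2,0,0,0,2.5],[0,0,0.3,0,0,0,2.5],[0,0,0.3,0,0,0,2.5]]'
```

```text
time: 26.4
tcp_pos: [0.5394, -0.0332, 0.1964]
tool_rot: [0.012, 1.0, -0.0, -0.001]
force: [-1.0, 0.0, -1.2]
width: 0.0287
time: 26.9
tcp_pos: [0.5411, -0.0316, 0.1772]
tool_rot: [0.011, 1.0, 0.0, 0.0]
force: [-0.5, -0.3, -0.8]
width: 0.0292
time: 27.2
tcp_pos: [0.5411, -0.0314, 0.174]
tool_rot: [0.011, 1.0, 0.0, 0.0]
force: [0.2, -0.2, -1.4]
width: 0.0285
```

```bash
python3 -m pendant '[[0,0,0.2,0,0,0,2.5],[0,0,0.3,0,0,0,2.5],[0,0,0.3,0,0,0,2.5]]';python3 -m pendant '[[0,0,0.1,0,0,0,2.5],[0,0,0.1,0,0,0,2.5]]'
```

```text
time: 27.5
tcp_pos: [0.5409, -0.0314, 0.1708]
tool_rot: [0.011, 1.0, 0.0, -0.0]
force: [0.1, 0.4, -1.3]
width: 0.0285
time: 27.7
tcp_pos: [0.5411, -0.0315, 0.17]
tool_rot: [0.011, 1.0, 0.0, 0.0]
force: [-0.5, -0.1, -1.3]
width: 0.029
```

```bash
python3 -m pendant '[[0,0,0.1,0,0,0,2.5],[0,0,0.1,0,0,0,2.5]]';python3 -m pendant '[[0,0,0.1,0,0,0,2.5],[0,0,0.1,0,0,0,2.5]]'
```

```text
time: 27.9
tcp_pos: [0.5416, -0.0316, 0.1698]
tool_rot: [0.011, 1.0, -0.0, 0.001]
force: [-0.6, -0.9, 7.0]
width: 0.029
time: 28.1
tcp_pos: [0.5423, -0.0317, 0.1698]
tool_rot: [0.011, 1.0, -0.0, 0.002]
force: [-0.4, -1.5, 13.0]
width: 0.0288
```

```bash
python3 -m pendant '[[0,0,-0.1,0,0,0,2.5],[0,0,-0.1,0,0,0,3.2],[0,0,-0.1,0,0,0,4],[0,0,-0.1,0,0,0,4.6],[0,0,-0.1,0,0,0,4.6]]';python3 -m pendant '[[0,0,-2,0,0,0,4.6],[0,0,-5,0,0,0,4.6],[0,0,-9,0,0,0,4.6],[0,0,-13,0,0,0,4.6],[0,0,-15,0,0,0,4.6]]';python3 -c "
from h import *
plan(.508,.294,.32,3.12)
snap('top','t6.png')"
```

```text
time: 28.6
tcp_pos: [0.5409, -0.0314, 0.1687]
tool_rot: [0.011, 1.0, 0.0, -0.0]
force: [0.1, 0.1, -0.1]
width: 0.0459
time: 29.1
tcp_pos: [0.5416, -0.0315, 0.3223]
tool_rot: [0.011, 1.0, -0.0, 0.002]
force: [0.1, -1.3, 0.2]
width: 0.046
t29.1 pos [ 0.5416 -0.0315  0.3223] xang 3.119 F [ 0.1 -1.3  0.2] w0.0460 q6 -0.04
  rows: [ 4.1  32.47  0.21] [-0.     0.004 -0.001]
```

View pics/t6.png

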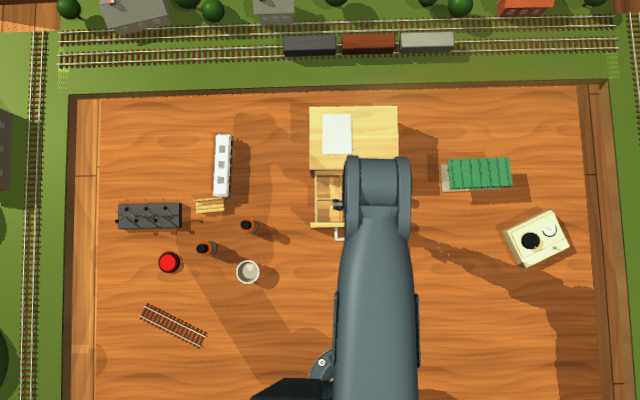

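The amber bottles are unmoved at (247,225) and (206,248). Now D, a wash bottle, with a grasp TCP height of about 0.156.

```bash
python3 -m pendant '[[0.5,5,0,0,0,0,5.5],[1,10,0,0,0,0,5.5],[2,15,0,0,0,0,5.5],[3,20,0,0,0,0,5.5],[3.5,25,0,0,0,0,5.5]]';python3 -m pendant '[[0.3,4,0,0,0,0,5.5],[0.6,7.4,2,0,0,0,5.5],[0.6,7.4,5,0,0,0,5.5],[0.6,7.4,8,0,0,0,5.5],[0.6,7.4,8,0,0,0,5.5]]'; python3 -c "
from h import *
plan(.508,.294,.156,3.12)
im=snap('scene','s12.png')['color'][:,:,::-1]
cv2.imwrite('pics/c17.png',cv2.resize(im[90:230,250:460],None,fx=3.8,fy=3.8,interpolation=cv2.INTER_CUBIC))
"
```

```text
time: 29.65
tcp_pos: [0.511, 0.2183, 0.3188]
tool_rot: [0.011, 1.0, -0.0, -0.0]
force: [0.7, -0.4, 0.2]
width: 0.0551
time: 30.15
tcp_pos: [0.5057, 0.2901, 0.2349]
tool_rot: [0.011, 1.0, -0.002, -0.003]
force: [-0.9, 0.1, 0.6]
width: 0.0551
t30.1 pos [0.5057 0.2901 0.2349] xang 3.120 F [-0.9  0.1  0.6] w0.0551 q6 0.54
  rows: [-0.27  0.42  7.88] [-0.004 -0.006 -0.   ]
```

View pics/c17.png

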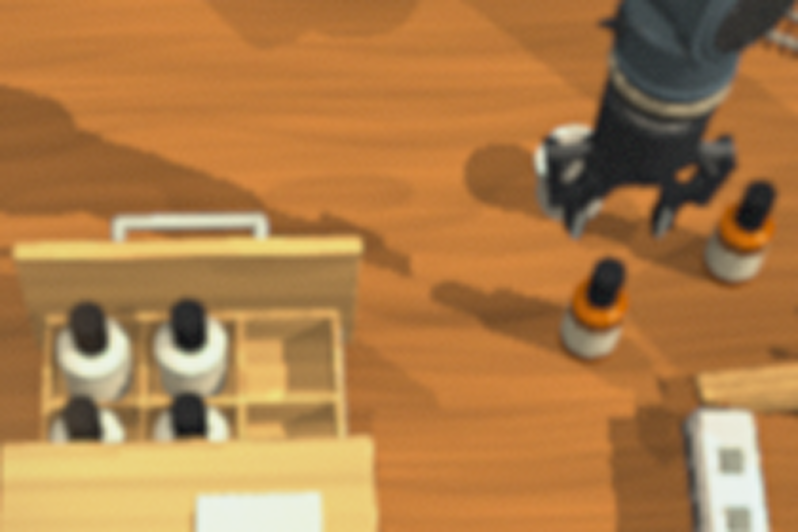

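C stands in the front-middle cell. The jaws are over D, whose cap is at crop (605,283).

```bash
python3 -m pendant '[[-0.1,0.3,1.5,0,0,0,5.5],[-0.1,0.3,3.5,0,0,0,5.5],[-0.1,0.3,3.5,0,0,0,5.5]]'; python3 -c "
from h import *
plan(.508,.294,.156,3.12)"
```

```text
time: 30.5
tcp_pos: [0.5085, 0.2932, 0.2036]
tool_rot: [0.012, 1.0, -0.0, -0.001]
force: [-0.5, -0.3, -0.4]
width: 0.055
t30.5 pos [0.5085 0.2932 0.2036] xang 3.118 F [-0.5 -0.3 -0.4] w0.0550 q6 0.55
  rows: [0.05 0.09 4.76] [-0.001 -0.001 -0.002]
```

```bash
python3 -m pendant '[[0,0,2,0,0,0,5.5],[0,0,3.8,0,0,0,5.5],[0,0,4.5,0,0,0,5.5],[0,0,4.5,0,0,0,5.5]]';python3 -m pendant '[[0,0,0,0,0,0,2.3],[0,0,0,0,0,0,2.3],[0,0,0,0,0,0,2.3],[0,0,0,0,0,0,2.3],[0,0,0,0,0,0,2.3]]' 40; python3 -m pendant '[[0,0,-1,0,0,0,2.3],[0,0,-5,0,0,0,2.3],[0,0,-10,0,0,0,2.3],[0,0,-15,0,0,0,2.3],[0,0,-19,0,0,0,2.3]]'; python3 -c "
from h import *
plan(.6183,.0434,.35,3.12)"
```

```text
time: 30.9
tcp_pos: [0.5089, 0.2935, 0.1596]
tool_rot: [0.012, 1.0, 0.0, -0.0]
force: [0.3, -0.0, 0.4]
width: 0.0551
time: 31.4
tcp_pos: [0.5094, 0.2943, 0.1604]
tool_rot: [0.011, 1.0, 0.001, 0.001]
force: [-0.8, 1.1, 6.8]
width: 0.0268
time: 31.9
tcp_pos: [0.5084, 0.2934, 0.3527]
tool_rot: [0.011, 1.0, 0.0, 0.001]
force: [-0.6, 0.5, -1.6]
width: 0.0265
t31.9 pos [0.5084 0.2934 0.3527] xang 3.119 F [-0.6  0.5 -1.6] w0.0265 q6 0.55
  rows: [-11.56 -24.74   0.26] [ 0.001  0.002 -0.001]
```

Gripped at TCP 0.1604, so it should seat near 0.1815. Carrying it to the back-left cell.

```bash
python3 -m pendant '[[-2,-4,0,0,0,0,2.3],[-4,-8,0,0,0,0,2.3],[-6,-12,0,0,0,0,2.3],[-8,-16,0,0,0,0,2.3],[-10,-20,0,0,0,0,2.3]]';python3 -m pendant '[[-1,-3,0,0,0,0,2.3],[-1.5,-4.2,0,0,0,0,2.3],[-1.55,-4.7,0,0,0,0,2.3],[-1.55,-4.7,0,0,0,0,2.3],[-1.55,-4.7,0,0,0,0,2.3]]'; python3 -c "
from h import *
plan(.6183,.0434,.1815,3.12)
im=snap('scene','s13.png')['color'][:,:,::-1]
cv2.imwrite('pics/c18.png',cv2.resize(im[80:260,230:430],None,fx=3.5,fy=3.3,interpolation=cv2.INTER_CUBIC))
"
```

```text
time: 32.4
tcp_pos: [0.6043, 0.0896, 0.3497]
tool_rot: [0.011, 1.0, -0.0, 0.0]
force: [0.0, -0.9, -1.8]
width: 0.0264
time: 32.9
tcp_pos: [0.6181, 0.0452, 0.3492]
tool_rot: [0.011, 1.0, 0.0, -0.0]
force: [0.5, 0.3, -1.7]
width: 0.0269
t32.9 pos [0.6181 0.0452 0.3492] xang 3.120 F [ 0.5  0.3 -1.7] w0.0269 q6 0.09
  rows: [-0.03 -0.18 16.77] [ 0. -0. -0.]
```

View pics/c18.png

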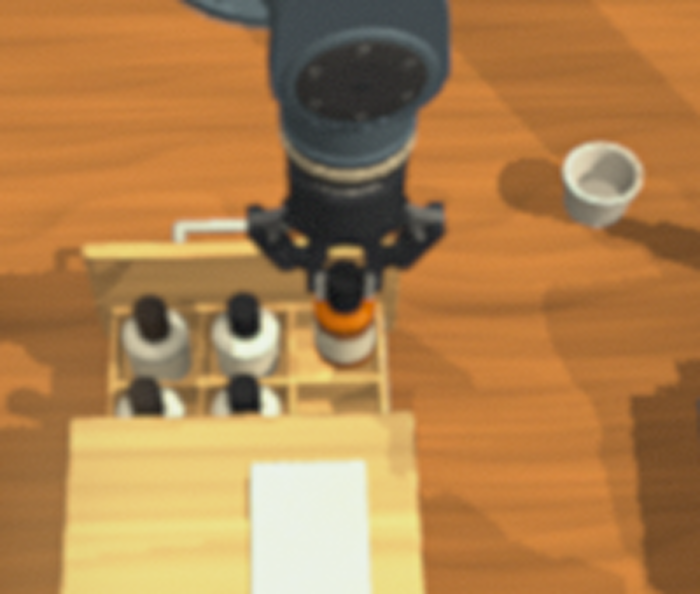

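```bash
python3 -m pendant '[[0,-0.1,3,0,0,0,2.3],[0,-0.15,6,0,0,0,2.3],[0,-0.15,9,0,0,0,2.3],[0,-0.15,12,0,0,0,2.3],[0,-0.15,14,0,0,0,2.3]]';python3 -m pendant '[[0,0,0.6,0,0,0,2.3],[0,0,1.2,0,0,0,2.3],[0,0,1.8,0,0,0,2.3],[0,0,2.1,0,0,0,2.3],[0,0,2.1,0,0,0,2.3]]';python3 -m pendant '[[0,0,0.2,0,0,0,2.3],[0,0,0.4,0,0,0,2.3],[0,0,0.4,0,0,0,2.3]]'
```

```text
time: 33.45
tcp_pos: [0.6174, 0.0439, 0.207]
tool_rot: [0.011, 1.0, 0.0, -0.001]
force: [0.1, -0.0, -1.6]
width: 0.0266
time: 33.95
tcp_pos: [0.6186, 0.0426, 0.1882]
tool_rot: [0.011, 1.0, 0.0, 0.0]
force: [-0.0, -1.2, -1.4]
width: 0.0265
time: 34.25
tcp_pos: [0.6185, 0.0425, 0.1839]
tool_rot: [0.011, 1.0, 0.0, -0.0]
force: [-0.5, 0.6, -1.2]
width: 0.0268
```

```bash
python3 -m pendant '[[0,0,0.1,0,0,0,2.3],[0,0,0.2,0,0,0,2.3],[0,0,0.2,0,0,0,2.3]]';python3 -m pendant '[[0,0,0.1,0,0,0,2.3],[0,0,0.1,0,0,0,2.3]]'
```

```text
time: 34.55
tcp_pos: [0.6185, 0.0425, 0.1819]
tool_rot: [0.011, 1.0, 0.0, -0.0]
force: [0.3, 0.3, -2.2]
width: 0.0269
time: 34.75
tcp_pos: [0.6188, 0.0426, 0.1815]
tool_rot: [0.011, 1.0, 0.0, 0.0]
force: [-0.7, 0.4, 2.6]
width: 0.0266
```

```bash
python3 -m pendant '[[0,0,0.05,0,0,0,2.3],[0,0,0.05,0,0,0,2.3]]';python3 -m pendant '[[0,0,0,0,0,0,3.2],[0,0,0,0,0,0,4],[0,0,0,0,0,0,4.6],[0,0,0,0,0,0,4.6]]';python3 -m pendant '[[0,0,-2,0,0,0,4.6],[0,0,-5,0,0,0,4.6],[0,0,-9,0,0,0,4.6],[0,0,-12,0,0,0,4.6],[0,0,-14,0,0,0,4.6]]';python3 -c "
from h import *
plan(.441,.428,.32,3.12)"
```

```text
time: 34.95
tcp_pos: [0.6189, 0.0426, 0.1814]
tool_rot: [0.011, 1.0, 0.0, 0.001]
force: [-1.3, 1.2, 6.4]
width: 0.027
time: 35.35
tcp_pos: [0.6185, 0.0426, 0.1803]
tool_rot: [0.011, 1.0, 0.0, -0.0]
force: [-0.1, -0.1, -0.2]
width: 0.046
time: 35.85
tcp_pos: [0.6189, 0.0426, 0.323]
tool_rot: [0.011, 1.0, 0.0, 0.001]
force: [0.5, -0.2, 0.0]
width: 0.046
t35.9 pos [0.6189 0.0426 0.323 ] xang 3.119 F [ 0.5 -0.2  0. ] w0.0460 q6 0.09
  rows: [18.67 38.13  0.27] [ 0.     0.003 -0.001]
```

```bash
python3 -m pendant '[[2.4,5,0,0,0,0,5.5],[4.8,10,0,0,0,0,5.5],[7.2,15,0,0,0,0,5.5],[9.6,20,0,0,0,0,5.5],[12,24,0,0,0,0,5.5]]'; python3 -c "
from h import *
plan(.441,.428,.24,3.12)
im=snap('scene','s14.png')
im=im['color'][:,:,::-1]
cv2.imwrite('pics/c19.png',cv2.resize(im[80:230,250:500],None,fx=3.2,fy=3.2,interpolation=cv2.INTER_CUBIC))
"
```

```text
time: 36.35
tcp_pos: [0.5118, 0.2706, 0.3205]
tool_rot: [0.012, 1.0, 0.0, 0.0]
force: [0.8, 0.5, -0.0]
width: 0.055
t36.4 pos [0.5118 0.2706 0.3205] xang 3.118 F [ 0.8  0.5 -0. ] w0.0550 q6 0.51
  rows: [ 7.45 15.57  8.05] [ 0.     0.    -0.002]
```

View pics/c19.png

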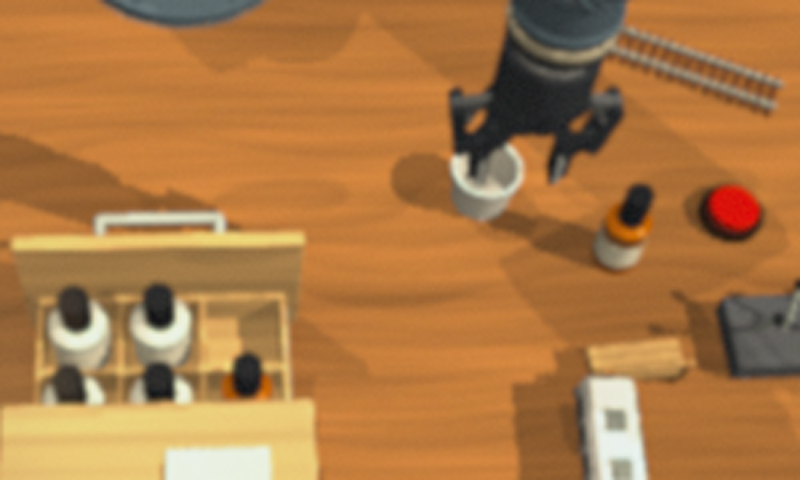

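D is upright in the back-left cell. I'll check E's position by projection before grasping.

```bash
python3 -m pendant '[[2,4,0,0,0,0,5.5],[4.5,9,0,0,0,0,5.5],[7.4,13,2,0,0,0,5.5],[7.4,15.5,5,0,0,0,5.5],[7.4,15.5,7,0,0,0,5.5]]'; python3 -c "
from h import *
plan(.441,.428,.158,3.12)
im=snap('scene','s15.png')
p=proj(im,[[.441,.428,.112],[.441,.428,.0]]);print(p)
im=im['color'][:,:,::-1].copy()
big=cv2.resize(im[100:180,400:500],None,fx=6,fy=6,interpolation=cv2.INTER_CUBIC)
for q in p: cv2.circle(big,(int((q[0]-400+.5)*6),int((q[1]-100+.5)*6)),3,(255,0,255),-1)
cv2.imwrite('pics/c20.png',big)
"
```

```text
time: 36.9
tcp_pos: [0.4405, 0.429, 0.2483]
tool_rot: [0.009, 1.0, 0.0, -0.0]
force: [-0.2, -0.9, 0.4]
width: 0.0552
t36.9 pos [0.4405 0.429  0.2483] xang 3.123 F [-0.2 -0.9  0.4] w0.0552 q6 0.79
  rows: [-0.06 -0.1   9.03] [ 0.    -0.001  0.003]
[[449.43057348 140.22047799]
 [440.68094972 159.25955649]]
```

View pics/c20.png

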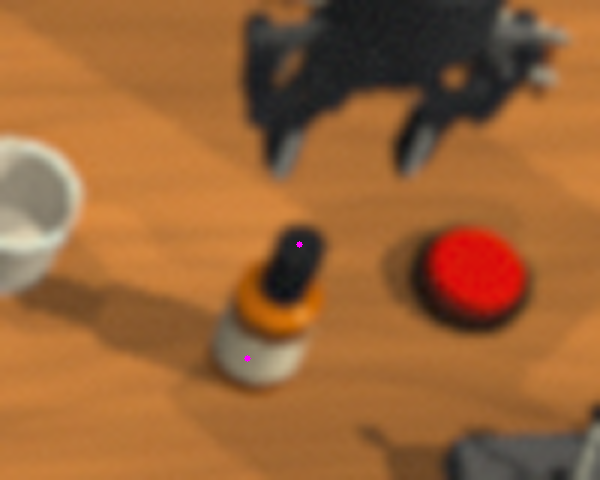

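The projected cap centre falls on E's cap at crop (300,244), so E hasn't moved.

```bash
python3 -m pendant '[[0,-0.1,3,0,0,0,5.5],[0,-0.1,6,0,0,0,5.5],[0,-0.1,8,0,0,0,5.5],[0,-0.1,9,0,0,0,5.5],[0,-0.1,9,0,0,0,5.5]]';python3 -m pendant '[[0,0,0,0,0,0,2.3],[0,0,0,0,0,0,2.3],[0,0,0,0,0,0,2.3],[0,0,0,0,0,0,2.3],[0,0,0,0,0,0,2.3]]' 40; python3 -m pendant '[[0,0,-1,0,0,0,2.3],[0,0,-5,0,0,0,2.3],[0,0,-10,0,0,0,2.3],[0,0,-15,0,0,0,2.3],[0,0,-19,0,0,0,2.3]]'; python3 -c "
from h import *
plan(.5423,.0446,.35,3.12)"
```

```text
time: 37.45
tcp_pos: [0.4422, 0.4239, 0.1598]
tool_rot: [0.012, 1.0, -0.001, -0.001]
force: [-0.0, 0.3, -0.1]
width: 0.0547
time: 37.95
tcp_pos: [0.4428, 0.4253, 0.162]
tool_rot: [0.011, 1.0, 0.001, 0.001]
force: [-0.7, 1.6, 6.3]
width: 0.0264
time: 38.45
tcp_pos: [0.4419, 0.4242, 0.3542]
tool_rot: [0.011, 1.0, 0.001, 0.001]
force: [0.5, 1.4, -2.5]
width: 0.0266
t38.5 pos [0.4419 0.4242 0.3542] xang 3.119 F [ 0.5  1.4 -2.5] w0.0266 q6 0.79
  rows: [-10.9  -37.72   0.39] [ 0.001  0.001 -0.001]
```

```bash
python3 -m pendant '[[-1.2,-4,0,0,0,0,2.3],[-2.4,-8,0,0,0,0,2.3],[-3.6,-12,0,0,0,0,2.3],[-4.8,-16,0,0,0,0,2.3],[-6,-20,0,0,0,0,2.3]]';python3 -m pendant '[[-1.2,-4,0,0,0,0,2.3],[-2.4,-8,0,0,0,0,2.3],[-3.6,-12,0,0,0,0,2.3],[-4.5,-15.5,0,0,0,0,2.3],[-4.9,-17.7,0,0,0,0,2.3]]';  python3 -m pendant '[[0,0,0,0,0,0,2.3],[0,0,0,0,0,0,2.3]]'; python3 -c "
from h import *
plan(.5423,.0446,.183,3.12)
im=snap('scene','s16.png')['color'][:,:,::-1]
cv2.imwrite('pics/c21.png',cv2.resize(im[80:260,230:430],None,fx=3.5,fy=3.3,interpolation=cv2.INTER_CUBIC))
"
```

```text
time: 38.95
tcp_pos: [0.4974, 0.2215, 0.3511]
tool_rot: [0.011, 1.0, -0.0, 0.0]
force: [-0.3, -0.3, -0.8]
width: 0.0268
time: 39.45
tcp_pos: [0.5426, 0.0427, 0.3509]
tool_rot: [0.012, 1.0, -0.0, -0.0]
force: [0.3, 0.4, -1.2]
width: 0.0268
time: 39.65
tcp_pos: [0.5423, 0.0449, 0.3508]
tool_rot: [0.012, 1.0, 0.0, -0.0]
force: [0.4, 1.2, -1.5]
width: 0.0268
t39.6 pos [0.5423 0.0449 0.3508] xang 3.117 F [ 0.4  1.2 -1.5] w0.0268 q6 0.11
  rows: [-0.   -0.04 16.78] [ 0.    -0.    -0.003]
```

View pics/c21.png

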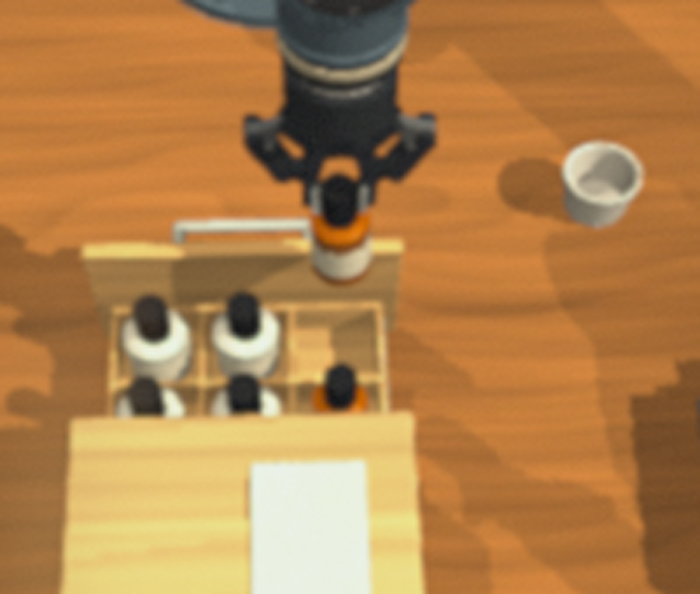

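```bash
python3 -m pendant '[[0,0,3,0,0,0,2.3],[0,0,6,0,0,0,2.3],[0,0,9,0,0,0,2.3],[0,0,12,0,0,0,2.3],[0,0,14,0,0,0,2.3]]';python3 -m pendant '[[0,0,0.6,0,0,0,2.3],[0,0,1.2,0,0,0,2.3],[0,0,1.8,0,0,0,2.3],[0,0,2.1,0,0,0,2.3],[0,0,2.1,0,0,0,2.3]]';python3 -m pendant '[[0,0,0.2,0,0,0,2.3],[0,0,0.4,0,0,0,2.3],[0,0,0.4,0,0,0,2.3]]'
```

```text
time: 40.2
tcp_pos: [0.5415, 0.0466, 0.2087]
tool_rot: [0.01, 1.0, 0.0, -0.001]
force: [0.3, 0.7, -2.1]
width: 0.0268
time: 40.7
tcp_pos: [0.5427, 0.0453, 0.1897]
tool_rot: [0.011, 1.0, 0.0, 0.0]
force: [0.3, 0.2, -1.1]
width: 0.0263
time: 41.0
tcp_pos: [0.5426, 0.0451, 0.1854]
tool_rot: [0.011, 1.0, 0.0, -0.0]
force: [0.3, 0.2, -1.8]
width: 0.0269
```

```bash
python3 -m pendant '[[0,0,0.1,0,0,0,2.3],[0,0,0.2,0,0,0,2.3],[0,0,0.2,0,0,0,2.3]]';python3 -m pendant '[[0,0,0.1,0,0,0,2.3],[0,0,0.1,0,0,0,2.3]]'
```

```text
time: 41.3
tcp_pos: [0.5425, 0.0452, 0.1833]
tool_rot: [0.011, 1.0, 0.0, -0.0]
force: [-0.2, -1.1, -1.0]
width: 0.0267
time: 41.5
tcp_pos: [0.5429, 0.0453, 0.1829]
tool_rot: [0.011, 1.0, 0.0, 0.0]
force: [-0.4, 1.0, 3.4]
width: 0.0265
```

```bash
python3 -m pendant '[[0,0,0.05,0,0,0,2.3],[0,0,0.05,0,0,0,3.2],[0,0,0.05,0,0,0,4],[0,0,0.05,0,0,0,4.6],[0,0,0.05,0,0,0,4.6]]';python3 -m pendant '[[0,0,-2,0,0,0,4.6],[0,0,-5,0,0,0,4.6],[0,0,-9,0,0,0,4.6],[0,0,-12,0,0,0,4.6],[0,0,-13,0,0,0,4.6]]';python3 -m pendant '[[4,-1,0,0,0,0,2],[8,-3,0,0,0,0,0],[12,-5,0,0,0,0,0],[14,-7.6,0,0,0,0,0],[14,-7.6,0,0,0,0,0]]';python3 -c "
from h import *
plan(.415,-.0315,.18,3.12)
im=snap('scene','s17.png')['color'][:,:,::-1]
cv2.imwrite('pics/c22.png',cv2.resize(im[80:260,210:410],None,fx=3.5,fy=3.3,interpolation=cv2.INTER_CUBIC))
im=snap('top','t7.png')['color'][:,:,::-1]
cv2.imwrite('pics/c23.png',cv2.resize(im[140:270,290:420],None,fx=4.5,fy=4.5,interpolation=cv2.INTER_CUBIC))
"
```

```text
time: 42.0
tcp_pos: [0.5425, 0.0452, 0.1818]
tool_rot: [0.011, 1.0, 0.0, -0.0]
force: [0.5, 0.1, 0.0]
width: 0.0461
time: 42.5
tcp_pos: [0.5434, 0.0453, 0.3151]
tool_rot: [0.011, 1.0, 0.0, 0.002]
force: [-0.2, 0.3, -0.4]
width: 0.0463
time: 43.0
tcp_pos: [0.398, -0.0291, 0.3117]
tool_rot: [0.012, 1.0, -0.0, -0.001]
force: [-0.1, 0.3, 0.3]
width: 0.0001
t43.0 pos [ 0.398  -0.0291  0.3117] xang 3.117 F [-0.1  0.3  0.3] w0.0001 q6 -0.05
  rows: [-1.73 -0.19 13.17] [-0.001 -0.001 -0.003]
```

View pics/c22.png

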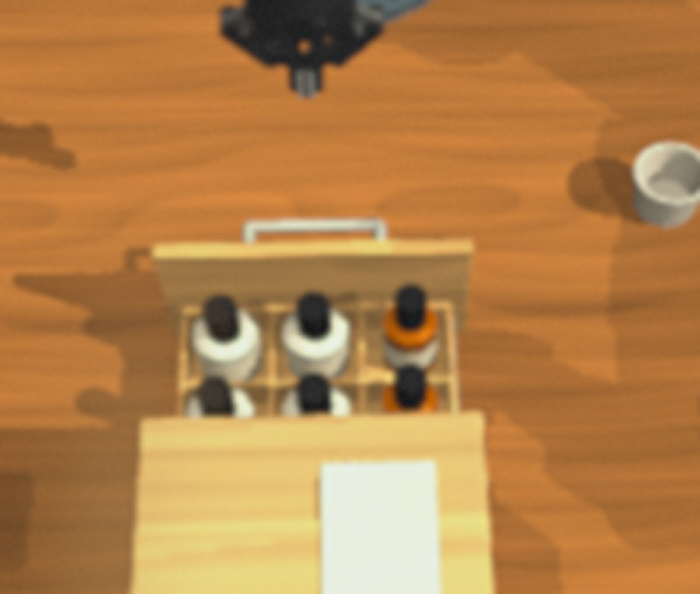

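View pics/c23.png

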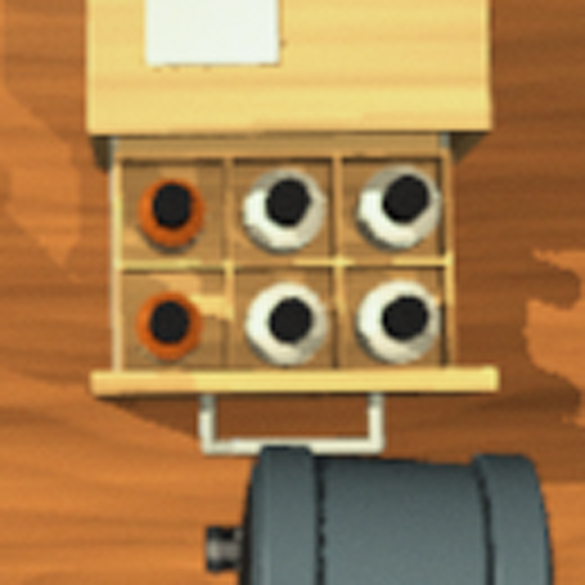

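All six bottles stand upright, one per cell. Lowering the closed fingers in front of the handle bar.

```bash
python3 -m pendant '[[-1.2,-0.1,3,0,0,0,0],[-1.2,-0.2,7,0,0,0,0],[-1.2,-0.2,11,0,0,0,0],[-1.2,-0.2,13.2,0,0,0,0],[-1.2,-0.2,13.4,0,0,0,0]]';python3 -m pendant '[[0,0,0.1,0,0,0,0],[-0.5,0,0.1,0,0,0,0],[-1,0,0.1,0,0,0,0],[-1.5,0,0.1,0,0,0,0],[-2,0,0.1,0,0,0,0]]';python3 -c "
from h import *
plan(.594,-.0345,.178,3.12)"
```

```text
time: 43.6
tcp_pos: [0.4118, -0.0291, 0.1751]
tool_rot: [0.011, 1.0, 0.0, -0.003]
force: [-0.3, 0.3, 0.5]
width: 0.0002
time: 44.1
tcp_pos: [0.4338, -0.0303, 0.1776]
tool_rot: [0.011, 1.0, 0.0, 0.001]
force: [-0.3, -0.8, 0.1]
width: 0.0003
t44.1 pos [ 0.4338 -0.0303  0.1776] xang 3.119 F [-0.3 -0.8  0.1] w0.0003 q6 -0.05
  rows: [-16.03  -0.05  -0.02] [ 0.     0.001 -0.001]
```

```bash
python3 -m pendant '[[-0.2,0,0,0,0,0,0],[-0.5,0,0,0,0,0,0],[-1,0,0,0,0,0,0],[-1.6,0,0,0,0,0,0],[-2.4,0,0,0,0,0,0]]';python3 -m pendant '[[-1,0,0,0,0,0,0],[-2,0,0,0,0,0,0],[-3,0,0,0,0,0,0],[-4,0,0,0,0,0,0],[-5,0,0,0,0,0,0]]';python3 -m pendant '[[-1,0,0,0,0,0,0],[-2,0,0,0,0,0,0],[-3,0,0,0,0,0,0],[-4,0,0,0,0,0,0],[-5,0,0,0,0,0,0]]'; python3 -c "
from h import *
plan(.594,-.0345,.178,3.12)
im=snap('scene','s18.png')['color'][:,:,::-1]
cv2.imwrite('pics/c24.png',cv2.resize(im[80:260,210:410],None,fx=3.5,fy=3.3,interpolation=cv2.INTER_CUBIC))"
```

```text
time: 44.6
tcp_pos: [0.4569, -0.0308, 0.1768]
tool_rot: [0.011, 1.0, 0.0, -0.0]
force: [-2.2, 0.1, 1.7]
width: 0.0003
time: 45.1
tcp_pos: [0.5078, -0.0319, 0.1769]
tool_rot: [0.011, 1.0, 0.0, -0.0]
force: [-1.4, 1.6, -0.2]
width: -0.0002
time: 45.6
tcp_pos: [0.5576, -0.0331, 0.1769]
tool_rot: [0.011, 1.0, 0.0, -0.0]
force: [-3.2, 2.4, -0.7]
width: 0.0002
t45.6 pos [ 0.5576 -0.0331  0.1769] xang 3.119 F [-3.2  2.4 -0.7] w0.0002 q6 -0.04
  rows: [-3.64 -0.06 -0.11] [ 0.    -0.    -0.001]
```

View pics/c24.png

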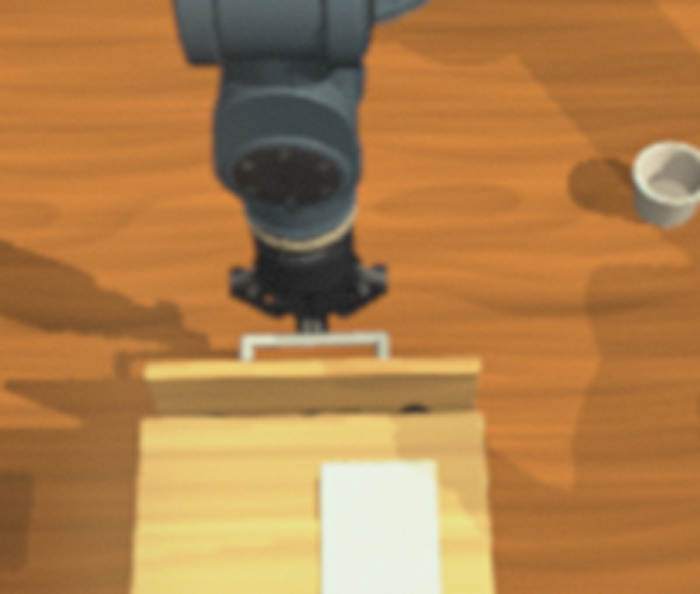

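The drawer is sliding in freely. Slower for the last 36 mm.

```bash
python3 -m pendant '[[-0.9,0,0,0,0,0,0],[-1.7,0,0,0,0,0,0],[-2.4,0,0,0,0,0,0],[-2.8,0,0,0,0,0,0],[-3.1,0,0,0,0,0,0]]';python3 -m pendant '[[-0.2,0,0,0,0,0,0],[-0.4,0,0,0,0,0,0],[-0.5,0,0,0,0,0,0],[-0.5,0,0,0,0,0,0]]'
```

```text
time: 46.15
tcp_pos: [0.5882, -0.0339, 0.1769]
tool_rot: [0.011, 1.0, -0.0, 0.0]
force: [-2.5, 0.0, 1.1]
width: -0.0001
time: 46.55
tcp_pos: [0.593, -0.0339, 0.177]
tool_rot: [0.011, 1.0, 0.0, 0.0]
force: [-0.1, -0.1, -0.3]
width: 0.0002
```

```bash
python3 -m pendant '[[-0.2,0,0,0,0,0,0],[-0.3,0,0,0,0,0,0],[-0.3,0,0,0,0,0,0]]';python3 -m pendant '[[-0.2,0,0,0,0,0,0],[-0.3,0,0,0,0,0,0],[-0.3,0,0,0,0,0,0]]'
```

```text
time: 46.85
tcp_pos: [0.5956, -0.034, 0.177]
tool_rot: [0.011, 1.0, 0.0, -0.0]
force: [-3.5, -0.9, 1.9]
width: 0.0003
time: 47.15
tcp_pos: [0.5961, -0.034, 0.1768]
tool_rot: [0.011, 1.0, 0.0, -0.003]
force: [-14.9, -0.6, 9.1]
width: -0.0001
```

At the shut stop: the force rises to 15 N without motion. Backing off, lifting away and checking.

```bash
python3 -m pendant '[[0.5,0,0,0,0,0,0],[2,0,0,0,0,0,0],[4,0,-2,0,0,0,0],[7,0,-6,0,0,0,0],[10,0,-10,0,0,0,0]]';python3 -m pendant '[[3,-5,-3,0,0,0,0],[5,-10,-3,0,0,0,0],[8,-15,-3,0,0,0,0],[10,-20,-3,0,0,0,0],[10,-24,-3,0,0,0,0]]';python3 -m pendant '[[0,0,0,0,0,0,0],[0,0,0,0,0,0,0],[0,0,0,0,0,0,0]]';python3 -c "
from h import *
im=snap('scene','s19.png')
im=snap('top','t8.png');c=im['color'][:,:,::-1]
cv2.imwrite('pics/c25.png',cv2.resize(c[95:195,295:415],None,fx=6,fy=6,interpolation=cv2.INTER_CUBIC))
"
```

```text
time: 47.65
tcp_pos: [0.4981, -0.0317, 0.2776]
tool_rot: [0.011, 1.0, 0.0, -0.0]
force: [0.7, -0.4, 0.2]
width: 0.0001
time: 48.15
tcp_pos: [0.3957, -0.2529, 0.3079]
tool_rot: [0.011, 1.0, -0.001, 0.001]
force: [1.3, 1.1, 0.3]
width: 0.0001
time: 48.45
tcp_pos: [0.3973, -0.2512, 0.3069]
tool_rot: [0.011, 1.0, 0.0, 0.0]
force: [0.4, 0.8, -0.2]
width: 0.0002
```

View pics/c25.png

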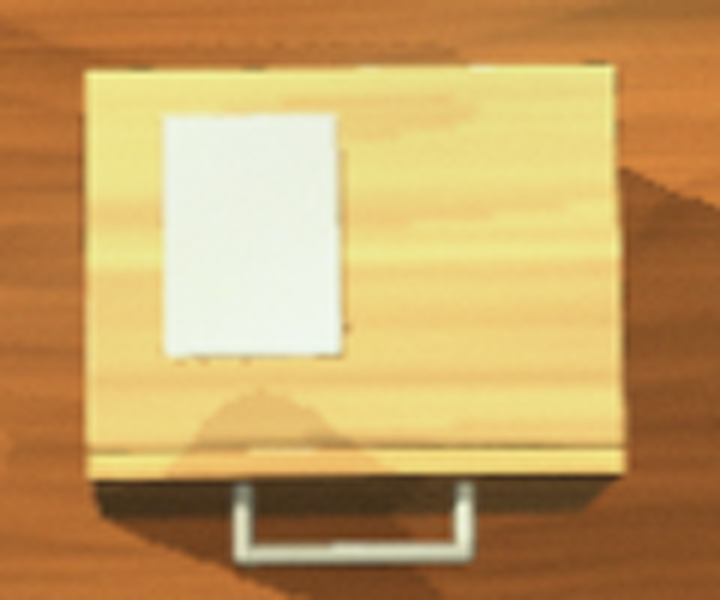

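View pics/s19.png

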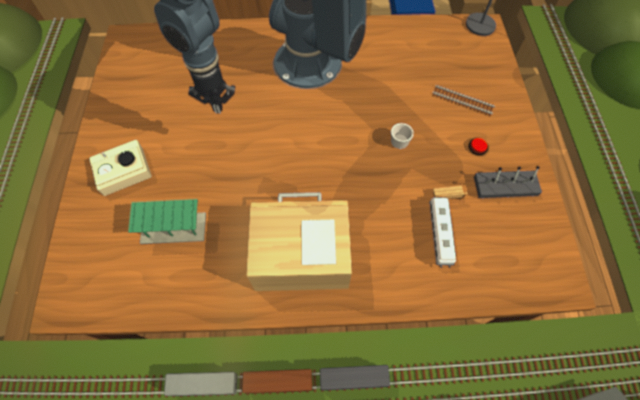

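View pics/t8.png

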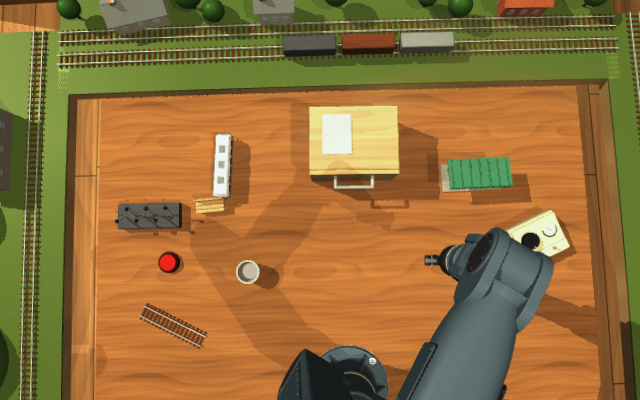

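The drawer front (crop row 477) and handle (row about 553) are back at their starting pixels, the desk is clear of bottles, and the bystanders are unmoved. Handing in.

```bash
python3 -c "
from rig import env
print(env.hand_in()); print(env.get_obs()['time'])"
```

```text
the job is handed in; nothing more can be done
None
the job is handed in; nothing more can be done
```

I cleared the desk and handed the job in at about 48.5 s. I pulled the drawer out to its stop and stood the three glue and two wash bottles one by one in the five free cells. Then I pushed the drawer shut until it stopped.

**Setting down:** each bottle touched the tray floor with about 3–8 N showing before release. The third glue bottle was pressed to 13 N before I eased off.

**Last checks:** a picture before closing showed all six bottles upright, one per cell, including the one already there. After closing, the drawer front and handle are back at their starting pixels, and pushing further met about 15 N with no motion. The cup, railcar, canopy, bench and button look unmoved in the pictures, and the gripper is clear of everything.

**What went wrong:** on my first approach to the handle, the gripper pressed down, apparently on the front board's top edge, at 33 N upward (about 34 N in all). I read that only at the end of that move, so a slightly higher peak is possible. I lifted off and came in narrower and closer to the robot.

I cannot see into the shut drawer, so the bottles' final state inside rests on that last open-drawer picture and the smooth push.

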